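# Load the sample viewing station and set its mirror lid

### The arm

A 7-joint arm with a two-finger parallel gripper is mounted at the origin on the work surface. World frame = base frame: x ahead of the robot, y to its left, z up, the work surface at z = 0. Lengths are in m, angles in rad, forces in N, time in s.
With the tool pointing down it reaches from about 0.425 to 0.95 m from the base axis. Payload 4.7 kg.
Tool frame: the origin (TCP) lies where the fingers leave the gripper's body, on its centre line; the fingertips stand 70 mm ahead of it and the grasp point (between the pads) lies 51 mm ahead of it; y points along the fingers, z is the direction in which the jaws open and shut, and the axes are right-handed (so a half turn about y gives the same grasp; the last joint's range is limited). The gripper opens to 87 mm and grips with 3 to 60 N. Pads are 19 mm wide; open, the fingers measure 117 mm over their backs; the gripper's body (75 mm by 190 mm) begins 51 mm behind the grasp point.
Start: joints at [1.218, 0.469, -0.049, 1.532, 0.024, 1.141, -0.082], TCP at [0.215, -0.64, 0.292] pointing down, gripper open.
Joint ranges: [-2.59, 2.59], [-0.33, 1.99], [-1.39, 1.29], [0.1, 2.45], [-1.04, 4.18], [0.21, 1.99], [-2.66, 2.66]. Speed limits (rad/s): [2.57, 2.57, 3.14, 3.14, 3.14, 3.14, 3.14].

### API

Orientations are given as a unit quaternion [x, y, z, w].
In Python, from bench import read_state, camera, hand_in gives the robot as it stands.
- The arm moves only by the tool send_rows, never from a script. Its argument "commands" is a list of rows, each a list of 2 entries, a list of its own where there are three numbers: the shift along the world's x, y, z in m, then the turn about the world's z in degrees. A call has exactly 8 rows; each row is the pose to reach, as a shift and turn from the pose commanded when the call began; what a row does not reach only later rows make up. A row lasts 1/12 s, in which the tool goes at most 41.7 mm and 7.16 degrees, less where a joint would pass 70% of its speed; a pose out of reach is approached as far as the arm can. A call with a gripper value outside its range is refused whole. "jaw" is the opening, from 0 (shut) to 1 (fully open), set as the call begins (left out, the last holds). The fingers move at their own pace and stop on an object; "newtons" is the grip in N (left out, the last holds). Time passes only in rows, so rows that repeat a pose let the fingers close, or fill a call up. It gives the time, the measured TCP pose, the force and the opening at its end, in the units of the state.
- read_state(): the state, without advancing time (a new reading comes with each control period).
- camera(name): name is "scene" or "top" or "wrist"; returns a dict with "frame" (420x560x3 uint8, red, green, blue), "range_z" (420x560 float32, m along the optical axis (not along the pixel's ray), 0 where there is no reading), "K" (3x3 intrinsics, pixels), "rvec" (rotation vector, rad) and "tvec" (3), from world to camera coordinates, as OpenCV has them. Camera axes: x right, y down, z forward; pixel columns grow to the right and rows downward; lengths in m; the calibration is good to about 2 mm. A picture is of the moment at which its call begins.
- hand_in(): hands the job in, once; it reports no verdict.
The state is a dict: "t": time; "qpos": joint angles; "qvel": joint speeds; "effort": joint torques, N m; "eef_pos": TCP position; "tcp_rot": TCP orientation; "ft_force": force on the tool from outside, world axes, zero at the start; "moment": the same for the moment, N m; "width": finger opening in m.
Only numpy, scipy, OpenCV 4.12 (cv2) and the standard library are available. Lean on these libraries where they do the work, as an engineer would, in place of code of your own. Each camera call takes 0.05 s, during which the arm holds its last target.

### The job

Change the samples in the viewing station: stand the two old metal cans from the trough upright in the grey crate, and stand every squat white jar upright in a compartment of the trough of its own while it is still out at its loading place. Then turn the hand crank clockwise through its three full turns until the trough is fully home in the bay, and only after that raise the stiff mirror lid to about 45 degrees and leave it there. Leave the beaker, the bottles and the brush where they are.

Things in the scene. Friction and masses are not known exactly. Their poses are not given: they have to be found in the camera images.
- jar1: squat white plastic sample jar with a flat lid, 58 mm diameter all the way up, 70 mm tall, bottom-heavy, 0.13 to 0.25 kg; stands upright on the table to the left of the station at the start; origin at the centre of its underside, z along its axis. May be absent
- jar2: squat white plastic sample jar with a flat lid, 58 mm diameter all the way up, 70 mm tall, bottom-heavy, 0.13 to 0.25 kg; stands upright on the table to the left of the station at the start; origin at the centre of its underside, z along its axis. May be absent
- jar3: squat white plastic sample jar with a flat lid, 58 mm diameter all the way up, 70 mm tall, bottom-heavy, 0.13 to 0.25 kg; stands upright on the table to the left of the station at the start; origin at the centre of its underside, z along its axis. May be absent
- jar4: squat white plastic sample jar with a flat lid, 58 mm diameter all the way up, 70 mm tall, bottom-heavy, 0.13 to 0.25 kg; stands upright on the table to the left of the station at the start; origin at the centre of its underside, z along its axis. May be absent
- can1: bare metal can, 53 mm diameter, 95 mm tall, 0.2 kg: an old sample, standing in one of the trough's compartments at the start; origin at the centre of its underside, z along its axis. May be absent
- can2: bare metal can, 53 mm diameter, 95 mm tall, 0.2 kg: an old sample, standing in one of the trough's compartments at the start; origin at the centre of its underside, z along its axis. May be absent
- can3: bare metal can, 53 mm diameter, 95 mm tall, 0.2 kg: an old sample, standing in one of the trough's compartments at the start; origin at the centre of its underside, z along its axis. May be absent
- can4: bare metal can, 53 mm diameter, 95 mm tall, 0.2 kg: an old sample, standing in one of the trough's compartments at the start; origin at the centre of its underside, z along its axis. May be absent
- crate_in (a point): centre of the inner floor (5 mm above the table) of the fixed open grey plastic crate at the right of the table, outside 110 mm (its x) by 180 mm (its y) by 45 mm high, walls 5 mm; axes follow the crate
- trough (a point): centre of the floor of the aluminium trough on the viewing station's carriage (grey bed, teal bay at its far end). Four compartments in a row along y, centres at y = -108, -36, 36, 108 mm, each about 68 by 68 mm inside; walls 4 mm thick, 30 mm high above this floor (26.5 mm above the table). x points along the feed into the bay; axes are the station's
- carriage (a joint): travel of the trough carriage, m: 0 out at the loading place (start), 0.18 fully home in the viewing bay; driven only by the crank, 9.55 mm per radian
- feed_crank (a joint): angle of the feed crank, rad: 0 at the start, grows clockwise seen from above, to a stop at 18.85 (three full turns)
- crank_axis (a point): point on the vertical axis of the feed crank, on top of the teal gear housing at the right side of the bay, 79 mm above the table; axes are the station's. At crank angle 0 the crank arm points along this -x
- crank_knob (a point): top centre of the crank's upright black freely spinning grip, 22 mm diameter, 52 mm tall, top 142 mm above the table, 45 mm from the crank axis
- mirror_lid (a joint): opening angle of the mirror lid over the bay, rad: 0 flat shut, grows as its front edge is raised, to 1.6; stiff hinge, it stays where it is left; starts between 0 and 0.15
- lid_hinge (a point): middle of the lid's hinge line (along its y) at the bay's far upper edge, 147 mm above the table; axes are the station's
- lid_bar (a point): middle of the lid's pull bar, a round steel bar 12 mm thick and 130 mm long along y, parallel to the lid's front edge and 40 mm in front of it, 170 mm from the hinge; it moves with the lid
- beaker: bystander: open clear glass beaker, 68 mm wide, 85 mm tall, among or beside the jars; origin at the centre of its underside
- reagent: bystander: amber bottle, 52 mm diameter, 150 mm tall, among or beside the jars; origin at the centre of its underside
- wash_bottle: bystander: clear bottle, 64 mm diameter, 160 mm tall, at the right; origin at the centre of its underside
- brush: bystander: brush 180 mm long lying on the table at the left; origin under its middle
There are look-alikes about, which are no part of the job. Leave any red look-alike of the can3 alone. What is shaped like the jar4 but yellow is not meant.

How it is judged:
By the outcome, as a careful person would: the job done as asked, in the order asked, and still so for the second after the job is handed in, with the robot touching nothing.
Of jar1, jar2, jar3, jar4 only 2 to 4 are there at a start; the rules pass over those that are not, and their reading is None.
Of can1, can2, can3, can4 only 2 to 2 are there at a start; the rules pass over those that are not, and their reading is None.
At some moment in a run one of jar1, jar2, jar3, jar4 may be knocked a few centimetres aside while the robot is not near it.
It also fails if it takes over 208 s, if anything falls off the work surface, if the arm or the gripper's body presses on something with over 40 N, if the wrist force passes 120 N, or if a joint passes its speed limit or range.

## Working session

There is one attempt and no reset: what is moved stays moved. The work goes in short steps, Python scripts to look and compute and a tool call to move; the robot and the scene stay as the last step left them, time stands still between calls to the robot, and variables do not carry over. Pictures are saved under pics/ and viewed, and the job is handed in when it is done.

Besides the shell and the picture viewer there is one more tool, called as name([rows], argument=value, ...), one row to a line, values as JSON. send_rows: Moves the arm, as the interface text tells. Its arguments: {"type":"object","properties":{"commands":{"type":"array","items":{"type":"array"}},"jaw":{"type":"number"},"newtons":{"type":"number"}},"required":["commands"]}

```bash
ls; mkdir -p pics; cat > h.py <<'E'
import numpy as np,cv2
from bench import read_state,camera,hand_in
def save(n,f,scale=1,crop=None):
    if crop: f=f[crop[1]:crop[3],crop[0]:crop[2]]
    f=cv2.cvtColor(f,cv2.COLOR_RGB2BGR)
    if scale!=1: f=cv2.resize(f,None,fx=scale,fy=scale,interpolation=cv2.INTER_CUBIC)
    cv2.imwrite('pics/'+n+'.png',f)
def cloud(c):
    R=cv2.Rodrigues(np.array(c['rvec'],float))[0];t=np.array(c['tvec'],float).ravel();K=np.array(c['K'])
    z=c['range_z'];v,u=np.mgrid[:z.shape[0],:z.shape[1]]
    P=np.stack([(u-K[0,2])/K[0,0]*z,(v-K[1,2])/K[1,1]*z,z],-1)
    W=(P-t)@R; W[z==0]=np.nan
    return W
def ray(c,u,v,zp):
    R=cv2.Rodrigues(np.array(c['rvec'],float))[0];t=np.array(c['tvec'],float).ravel();K=np.array(c['K'])
    d=R.T@np.array([(u-K[0,2])/K[0,0],(v-K[1,2])/K[1,1],1]);o=-R.T@t
    return o+d*(zp-o[2])/d[2]
def proj(c,p):
    return cv2.projectPoints(np.array(p,float).reshape(-1,1,3),np.array(c['rvec'],float),np.array(c['tvec'],float),np.array(c['K']),None)[0].reshape(-1,2)
E
python3 - <<'E'
from h import *
import pickle
print(read_state())
for n in ['scene','top','wrist']:
    c=camera(n);pickle.dump(c,open(n+'.pkl','wb'));save(n+'0',c['frame'],1.4)
    R=cv2.Rodrigues(np.array(c['rvec'],float))[0];print(n,-R.T@np.array(c['tvec']).ravel(),R[2])
E
```

```text
pics
{'t': 0.0, 'qpos': array([ 1.21811596,  0.46948631, -0.04861674,  1.5337027 ,  0.02410902,
        1.14099108, -0.08234618]), 'qvel': array([-0.00115379, -0.00056133,  0.00030727, -0.0011951 ,  0.00117877,
        0.00154355,  0.00147627]), 'effort': array([-6.77615590e-04, -5.07991111e+01, -8.06676946e-02, -2.36158580e+01,
       -6.13179663e-02,  3.79425043e-02,  1.75844866e-04]), 'eef_pos': array([ 0.2146291 , -0.63947668,  0.2911654 ]), 'tcp_rot': array([-0.11411633,  0.69855385, -0.69716628,  0.11383828]), 'ft_force': array([ 0.43326812,  0.79096444, -1.0022768 ]), 'moment': array([ 0.03941401, -0.0056927 ,  0.00156225]), 'width': 0.0870830321200637}
scene [1.07515682 0.00301663 0.98669986] [-0.54902279  0.02663747 -0.8353828 ]
top [0.15285308 0.01271982 1.64965774] [ 0.22685541  0.00639915 -0.97390743]
wrist [ 0.27880086 -0.61802156  0.38348699] [-0.229242   -0.07482585 -0.97048915]
```

View pics/scene0.png

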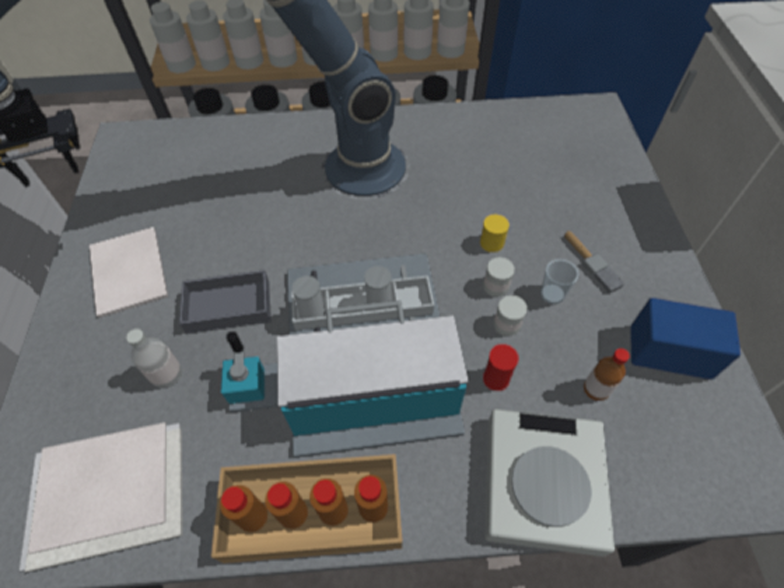

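View pics/top0.png

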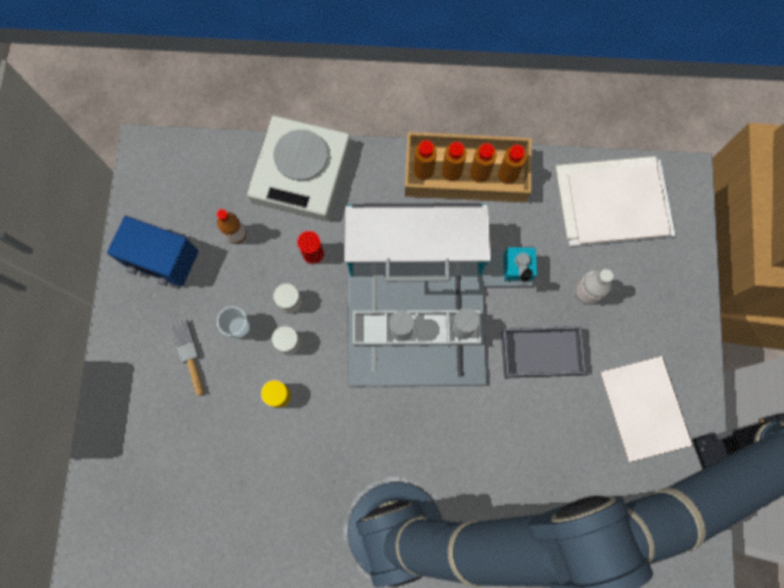

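View pics/wrist0.png

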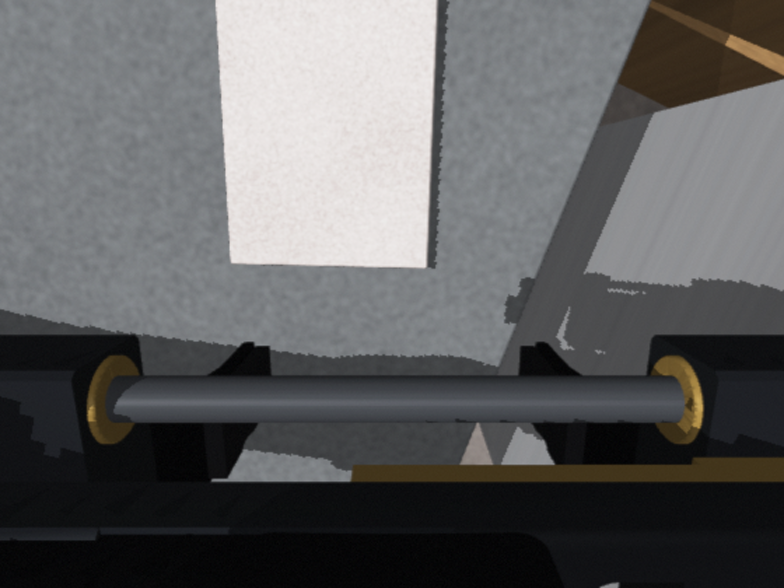

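```bash
python3 - <<'E'
from h import *
import pickle
from scipy.spatial.transform import Rotation as Ro
s=read_state();print(Ro.from_quat(s['tcp_rot']).as_matrix().round(3))
for n in ['top','scene']:
    c=pickle.load(open(n+'.pkl','rb'));W=cloud(c)
    np.save(n+'_W.npy',W)
c=pickle.load(open('top.pkl','rb'));W=np.load('top_W.npy')
def p(n,u,v):
    u/=1.4;v/=1.4
    q=W[int(v)-1:int(v)+2,int(u)-1:int(u)+2].reshape(-1,3);print(n,np.nanmedian(q,0).round(4))
for n,u,v in [('jarA',287,295),('jarB',285,339),('yel',274,393),('red',310,242),('canL',402,321),('canR',466,319),('crate',545,352),('knob',526,275),('bar',418,277),('lidcorner',350,212),('lidcr',486,210),('lidfl',350,255),('lidfr',486,257),('stFL',350,383),('stFR',485,383),('housing',515,252),('comp',375,330),('tray TL',355,313),('wash',605,275),('reag',224,214),('beak',235,318)]: p(n,u,v)
save('topcrop',c['frame'],4,(235,140,425,285))
c=pickle.load(open('scene.pkl','rb'));save('scenecrop',c['frame'],4,(190,170,390,310))
E
```

```text
[[-0.948 -0.001  0.318]
 [-0.318  0.001 -0.948]
 [ 0.    -1.    -0.002]]
jarA [0.5119 0.272  0.0678]
jarB [0.408  0.2693 0.067 ]
yel [0.2867 0.2839 0.0679]
red [0.6336 0.2273 0.0946]
canL [0.453  0.0061 0.1214]
canR [ 0.467  -0.1323  0.1228]
crate [ 0.4207 -0.3327  0.0062]
knob [ 0.5676 -0.2595  0.1419]
bar [ 0.5464 -0.0221  0.1611]
lidcorner [0.689  0.1347 0.1544]
lidcr [ 0.7106 -0.1689  0.1516]
lidfl [0.5877 0.1275 0.1572]
lidfr [ 0.6009 -0.1707  0.1582]
stFL [0.3228 0.1176 0.019 ]
stFR [ 0.34   -0.192   0.0154]
housing [ 0.6381 -0.245   0.0776]
comp [0.4487 0.0699 0.0284]
tray TL [0.4806 0.1163 0.0565]
wash [ 0.5724 -0.4312  0.1578]
reag [0.673  0.417  0.1475]
beak [0.4611 0.4028 0.0074]
```

View pics/topcrop.png

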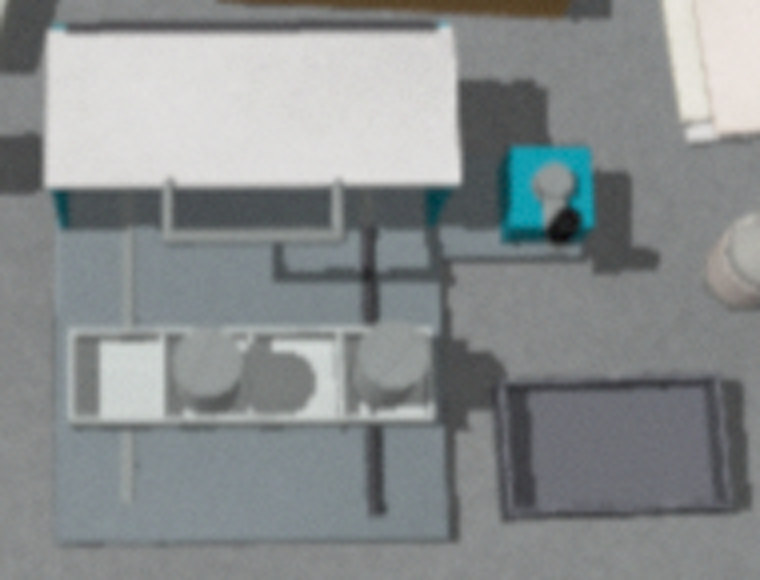

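View pics/scenecrop.png

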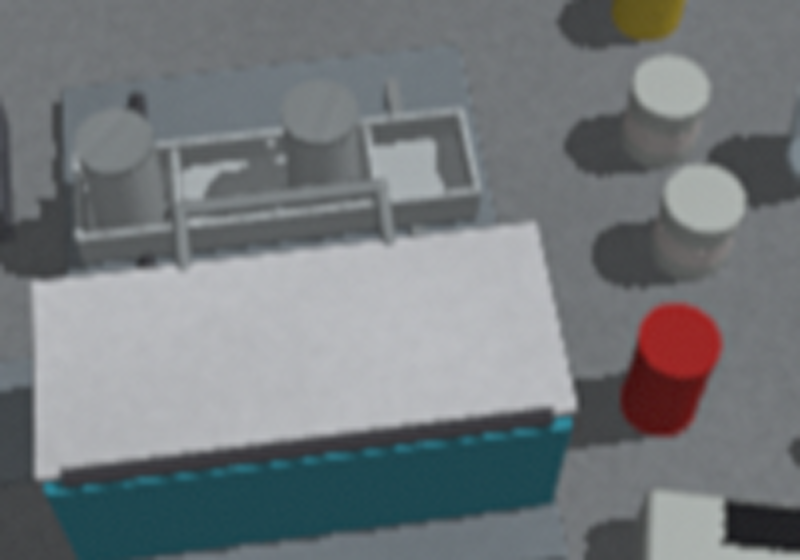

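```bash
cat > m.py <<'E'
from h import *
def disk(W,x,y,zlo,zhi,r):
    # top disk centre from hull min enclosing / centroid
    P=W.reshape(-1,3);m=(np.hypot(P[:,0]-x,P[:,1]-y)<r)&(P[:,2]>zlo)&(P[:,2]<zhi)
    Q=P[m]
    if len(Q)<5: return None
    (cx,cy),rr=cv2.minEnclosingCircle(Q[:,:2].astype(np.float32))
    return Q.mean(0).round(4),(round(cx,4),round(cy,4),round(rr,4)),np.median(Q[:,2]).round(4),len(Q)
E
python3 - <<'E'
from m import *
for n in ['top','scene']:
    W=np.load(n+'_W.npy');print(n)
    for k,x,y,a,b in [('jarA',.512,.27,.06,.08),('jarB',.408,.27,.06,.08),('yel',.287,.284,.06,.08),('red',.634,.227,.085,.105),('canL',.453,.006,.113,.13),('canR',.467,-.132,.113,.13),('knob',.5676,-.2595,.132,.15)]:
        print(k,disk(W,x,y,a,b,.045))
    P=W.reshape(-1,3)
    def rect(k,m):
        Q=P[m&np.isfinite(P[:,0])][:,:2].astype(np.float32)
        # outlier-robust
        print(k,len(Q),cv2.minAreaRect(Q*1000))
    X,Y,Z=P.T
    rect('trough',(Z>.052)&(Z<.06)&(X>.38)&(X<.53)&(Y<.16)&(Y>-.21)&~((np.hypot(X-.455,Y-.006)<.03)))
    rect('crate',(Z>.041)&(Z<.049)&(X>.33)&(X<.52)&(Y<-.22)&(Y>-.45))
    rect('bed',(Z>.010)&(Z<.024)&(X>.28)&(X<.58)&(Y<.16)&(Y>-.215))
    rect('housing',(Z>.072)&(Z<.083)&(X>.53)&(X<.7)&(Y<-.19)&(Y>-.35))
    rect('bar',(Z>.15)&(Z<.175)&(X>.5)&(X<.575)&(Y<.1)&(Y>-.15))
    rect('lid',(Z>.145)&(Z<.165)&(X>.58)&(X<.75)&(Y<.2)&(Y>-.25))
    # extra white tall things?
E
```

```text
top
jarA (array([0.5073, 0.2753, 0.0691]), (0.5084, 0.2761, 0.0293), np.float64(0.0693), 253)
jarB (array([0.408 , 0.2696, 0.0687]), (0.4082, 0.2713, 0.0298), np.float64(0.0687), 263)
yel (array([0.2848, 0.2821, 0.0689]), (0.2845, 0.2823, 0.0291), np.float64(0.0689), 270)
red (array([0.6311, 0.2304, 0.0951]), (0.6325, 0.23, 0.0278), np.float64(0.095), 222)
canL (array([0.4493, 0.0076, 0.1218]), (0.4487, 0.0083, 0.0277), np.float64(0.1215), 239)
canR (array([ 0.4624, -0.1355,  0.1217]), (0.463, -0.1352, 0.0277), np.float64(0.1218), 236)
knob (array([ 0.5718, -0.2651,  0.1407]), (0.5725, -0.2655, 0.011), np.float64(0.1415), 40)
trough 301 ((453.5447082519531, -28.143051147460938), (76.42713928222656, 291.90252685546875), 3.1581172943115234)
crate 215 ((415.7795104980469, -322.48419189453125), (110.20866394042969, 180.5677032470703), 4.8269124031066895)
bed 4934 ((448.36883544921875, -29.453536987304688), (351.4071044921875, 285.3299560546875), 86.29688262939453)
housing 234 ((607.462890625, -263.3992614746094), (87.04639434814453, 69.43453216552734), 5.002471446990967)
bar 234 ((553.01
[... 807 characters left out ...]
0111), np.float64(0.1403), 60)
trough 338 ((455.35821533203125, -25.22943115234375), (79.98058319091797, 291.3374938964844), 3.708693742752075)
crate 280 ((417.93890380859375, -320.125732421875), (112.41246795654297, 180.53335571289062), 4.777366638183594)
bed 1926 ((446.80450439453125, -44.27674865722656), (242.24356079101562, 358.4177551269531), 4.124016761779785)
housing 429 ((612.8968505859375, -261.2538146972656), (83.58370971679688, 68.89856719970703), 4.14465856552124)
bar 308 ((554.539306640625, -18.77613067626953), (139.8397674560547, 39.42357635498047), 89.58283233642578)
lid 6741 ((648.3923950195312, -13.7337646484375), (143.50637817382812, 320.51434326171875), 3.1315603256225586)
```

send_rows([
  [[0.04,0.08,-0.01],-3],
  [[0.08,0.16,-0.02],-6],
  [[0.11,0.23,-0.03],-9],
  [[0.14,0.28,-0.03],-12],
  [[0.16,0.32,-0.03],-14.5],
  [[0.18,0.36,-0.03],-14.5],
  [[0.2,0.4,-0.03],-14.5],
  [[0.22,0.45,-0.03],-14.5],
], jaw=1, newtons=25)

```text
t: 0.82
eef_pos: [0.3627, -0.3402, 0.2669]
tcp_rot: [0.025, -0.707, 0.707, -0.025]
ft_force: [1.1, -0.5, 0.2]
width: 0.0868
```

send_rows([
  [[0.016,0.034,0],0],
  [[0.033,0.068,0],0],
  [[0.05,0.102,0],0],
  [[0.066,0.136,0],0],
  [[0.083,0.17,0],0],
  [[0.1,0.206,0],0],
  [[0.1,0.206,0],0],
  [[0.1,0.206,0],0],
])

```text
t: 1.48
eef_pos: [0.463, -0.1338, 0.267]
tcp_rot: [-0.027, 0.707, -0.706, 0.027]
ft_force: [0.0, -1.3, 0.1]
width: 0.087
```

```bash
python3 - <<'E'
from m import *
from scipy.spatial.transform import Rotation as Ro
s=read_state();print(s['t'],s['eef_pos'],s['qpos'].round(3),s['ft_force']);print(Ro.from_quat(s['tcp_rot']).as_matrix().round(3))
c=camera('wrist');save('w1',c['frame'],1.4);W=cloud(c)
for k,x,y,a,b in [('canL',.449,.0095,.113,.13),('canR',.463,-.134,.113,.13),('knob',.574,-.264,.132,.15)]:
    print(k,disk(W,x,y,a,b,.045))
E
```

```text
1.4833 [ 0.46301666 -0.13380434  0.26701956] [ 0.458  0.198 -0.301  1.994  0.071  0.959 -1.372] [ 0.04426308 -1.28400903  0.14224499]
[[-0.997  0.     0.077]
 [-0.077  0.    -0.997]
 [-0.    -1.    -0.   ]]
canL (array([0.4584, 0.0092, 0.1218]), (0.4516, 0.0116, 0.0279), np.float64(0.1221), 3647)
canR (array([ 0.4651, -0.1312,  0.1221]), (0.4641, -0.1313, 0.0275), np.float64(0.1221), 4600)
knob (array([ 0.574 , -0.2593,  0.1402]), (0.5744, -0.2613, 0.0112), np.float64(0.1411), 1426)
```

View pics/w1.png

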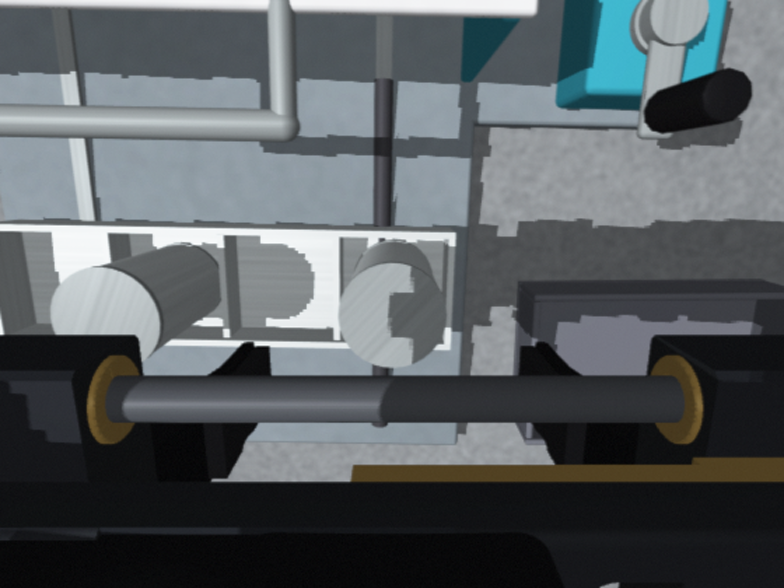

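send_rows([
  [[0.001,0.002,-0.02],0],
  [[0.001,0.002,-0.04],0],
  [[0.001,0.002,-0.06],0],
  [[0.001,0.002,-0.08],0],
  [[0.001,0.002,-0.1],0],
  [[0.001,0.002,-0.112],0],
  [[0.001,0.002,-0.119],0],
  [[0.001,0.002,-0.119],0],
])

```text
t: 2.2
eef_pos: [0.4618, -0.1356, 0.1466]
tcp_rot: [-0.025, 0.707, -0.707, 0.023]
ft_force: [0.5, -1.1, 0.3]
width: 0.0872
```

send_rows([
  [[0,0,0],0],
  [[0,0,0],0],
  [[0,0,0],0],
  [[0,0,0],0],
  [[0,0,0],0],
  [[0,0,0],0],
  [[0,0,0.005],0],
  [[0,0,0.01],0],
], jaw=0.4, newtons=25)

```text
t: 2.87
eef_pos: [0.4628, -0.1341, 0.1581]
tcp_rot: [-0.026, 0.707, -0.707, 0.025]
ft_force: [-0.1, -1.0, -1.4]
width: 0.0526
```

send_rows([
  [[0,0,0.02],0],
  [[0,0,0.045],0],
  [[0,0,0.07],0],
  [[-0.005,-0.03,0.07],0],
  [[-0.012,-0.065,0.07],0],
  [[-0.018,-0.1,0.07],0],
  [[-0.024,-0.135,0.07],0],
  [[-0.03,-0.17,0.07],0],
])

```text
t: 3.53
eef_pos: [0.4325, -0.3058, 0.2286]
tcp_rot: [0.025, -0.707, 0.707, -0.025]
ft_force: [-0.2, -0.6, -1.2]
width: 0.0522
```

send_rows([
  [[-0.005,-0.025,0],0],
  [[-0.009,-0.045,0],0],
  [[-0.012,-0.06,0],0],
  [[-0.012,-0.062,0],0],
  [[-0.012,-0.062,0],0],
  [[-0.012,-0.062,0],0],
  [[-0.012,-0.062,0],0],
  [[-0.012,-0.062,0],0],
])

```text
t: 4.2
eef_pos: [0.4219, -0.3648, 0.2282]
tcp_rot: [-0.026, 0.707, -0.706, 0.026]
ft_force: [0.8, 0.4, -2.0]
width: 0.0526
```

```bash
python3 - <<'E'
from m import *
s=read_state();print(s['t'],s['eef_pos'],s['ft_force'],s['width'])
for n in ['wrist','scene']:
    c=camera(n);save('c1'+n,c['frame'],1.4)
E
```

```text
4.2 [ 0.42185189 -0.36477453  0.22818753] [ 0.81219702  0.35052077 -1.99901791] 0.05262774760386985
```

View pics/c1scene.png

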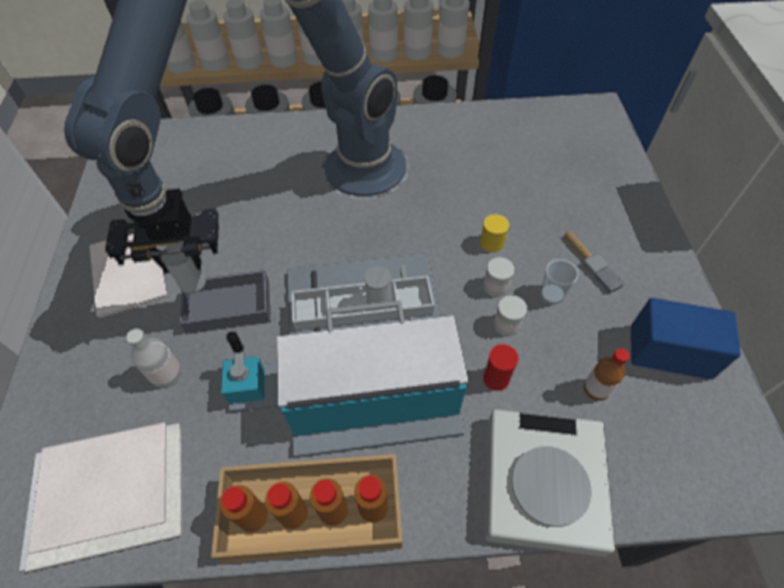

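View pics/c1wrist.png

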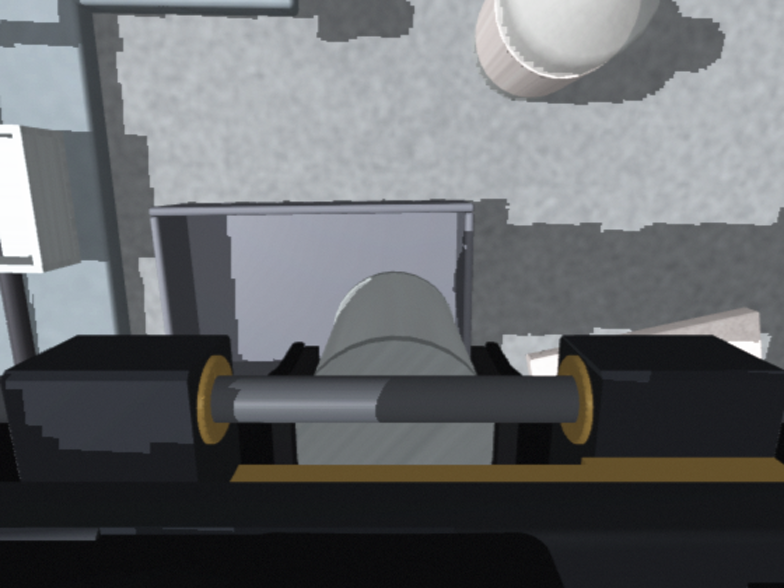

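send_rows([
  [[0,0,-0.02],0],
  [[0,0,-0.04],0],
  [[0,0,-0.06],0],
  [[0,0,-0.08],0],
  [[0,0,-0.09],0],
  [[0,0,-0.096],0],
  [[0,0,-0.1],0],
  [[0,0,-0.101],0],
])

```text
t: 4.97
eef_pos: [0.4218, -0.3663, 0.1274]
tcp_rot: [0.025, -0.707, 0.707, -0.025]
ft_force: [-0.6, 1.0, -1.0]
width: 0.0526
```

send_rows([
  [[0,0,0],0],
  [[0,0,0],0],
  [[0,0,0],0],
  [[0,0,0],0],
  [[0,0,0.01],0],
  [[0,0,0.03],0],
  [[0,0,0.06],0],
  [[0,0,0.1],0],
], jaw=0.8)

```text
t: 5.63
eef_pos: [0.4201, -0.3654, 0.2269]
tcp_rot: [-0.026, 0.708, -0.706, 0.024]
ft_force: [0.4, 0.6, 0.5]
width: 0.0694
```

send_rows([
  [[0.003,0.038,0.02],0],
  [[0.006,0.076,0.03],0],
  [[0.009,0.114,0.03],0],
  [[0.012,0.152,0.03],0],
  [[0.015,0.19,0.03],0],
  [[0.018,0.228,0.03],0],
  [[0.021,0.266,0.03],0],
  [[0.024,0.304,0.03],0],
], jaw=1)

```text
t: 6.3
eef_pos: [0.4451, -0.0605, 0.2582]
tcp_rot: [0.024, -0.706, 0.707, -0.026]
ft_force: [1.4, -0.6, 0.7]
width: 0.087
```

send_rows([
  [[0.003,0.03,0],0],
  [[0.006,0.06,0],0],
  [[0.006,0.072,0],0],
  [[0.006,0.072,0],0],
  [[0.006,0.072,0],0],
  [[0.006,0.072,0],0],
  [[0.006,0.072,0],0],
  [[0.006,0.072,0],0],
])

```text
t: 6.97
eef_pos: [0.4512, 0.0084, 0.2571]
tcp_rot: [0.024, -0.707, 0.707, -0.024]
ft_force: [0.6, -0.2, 0.6]
width: 0.0873
```

```bash
python3 - <<'E'
from m import *
s=read_state();print(s['t'],s['eef_pos'],s['ft_force'],s['width'])
c=camera('wrist');save('w2',c['frame'],1.4);W=cloud(c)
print(disk(W,.4505,.0105,.113,.13,.045))
for n in ['scene','top']:
    W=cloud(camera(n));print(disk(W,.42,-.366,.085,.11,.045),disk(W,.409,.2715,.06,.08,.045),disk(W,.509,.2775,.06,.08,.045))
E
```

```text
6.9667 [0.45123388 0.00835856 0.25712427] [ 0.6349798  -0.24712236  0.6140206 ] 0.08726839887857354
(array([0.4521, 0.0118, 0.1221]), (0.4512, 0.0118, 0.0274), np.float64(0.1222), 4935)
(array([ 0.4263, -0.3651,  0.0984]), (0.4244, -0.3673, 0.0288), np.float64(0.0993), 284) (array([0.4127, 0.2716, 0.0683]), (0.4111, 0.2731, 0.0301), np.float64(0.0683), 260) (array([0.5128, 0.277 , 0.0682]), (0.5105, 0.2778, 0.0296), np.float64(0.0684), 299)
(array([ 0.4206, -0.3683,  0.1005]), (0.4197, -0.3705, 0.0291), np.float64(0.1008), 250) (array([0.408 , 0.2694, 0.0688]), (0.4089, 0.2705, 0.0296), np.float64(0.0688), 257) (array([0.5073, 0.2754, 0.0692]), (0.5072, 0.276, 0.03), np.float64(0.0689), 253)
```

View pics/w2.png

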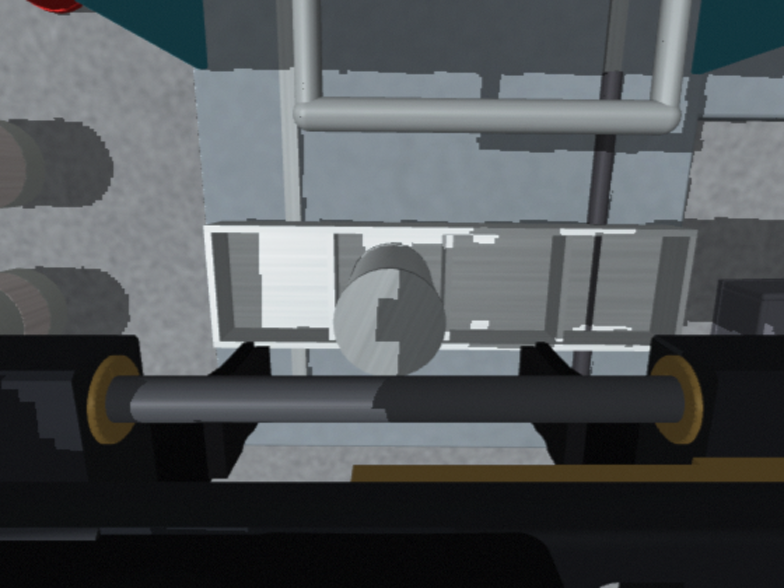

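```bash
python3 - <<'E'
from m import *
c=camera('wrist');P=cloud(c).reshape(-1,3);P=P[np.isfinite(P[:,0])];X,Y,Z=P.T
m=(Z>.052)&(Z<.061)&(X>.39)&(X<.52)&(Y<.16)&(Y>-.21)&(np.hypot(X-.452,Y-.011)>.036)
print(np.median(Z[m]),m.sum(),cv2.minAreaRect((P[m][:,:2]*1000).astype(np.float32)))
# far wall line
yaw=np.deg2rad(4);xs=np.array([np.cos(yaw),np.sin(yaw)]);ys=np.array([-xs[1],xs[0]])
Q=P[m][:,:2]-[.4545,-.027];a=Q@xs*1000;b=Q@ys*1000
f=(a>30);print('far',np.polyfit(b[f],a[f],1),a[f].min(),a[f].max())
print('hist b',[(int(v),int(n)) for n,v in zip(*np.histogram(b[abs(a)<28],bins=np.arange(-160,160,4)))if n])
print('hist a',[(int(v),int(n)) for n,v in zip(*np.histogram(a,bins=np.arange(-60,60,2)))if n])
E
```

```text
0.055909866898151514 4401 ((455.4684753417969, -23.430892944335938), (76.48507690429688, 292.7937927246094), 3.4043996334075928)
far [8.83900673e-03 3.71717070e+01] 30.021836883107426 40.889937567641624
hist b [(-144, 169), (-140, 305), (-72, 49), (-68, 43), (0, 39), (4, 12), (72, 59), (76, 41), (144, 299), (148, 119)]
hist a [(-38, 186), (-36, 390), (-34, 489), (-32, 168), (-30, 21), (-28, 29), (-26, 38), (-24, 33), (-22, 39), (-20, 35), (-18, 36), (-16, 38), (-14, 45), (-12, 40), (-10, 43), (-8, 34), (-6, 40), (-4, 45), (-2, 42), (0, 40), (2, 39), (4, 37), (6, 39), (8, 40), (10, 44), (12, 41), (14, 41), (16, 49), (18, 45), (20, 39), (22, 53), (24, 44), (26, 47), (28, 45), (30, 44), (32, 43), (34, 297), (36, 981), (38, 499), (40, 103)]
```

send_rows([
  [[0,0.002,-0.02],0],
  [[0,0.002,-0.04],0],
  [[0,0.002,-0.06],0],
  [[0,0.002,-0.08],0],
  [[0,0.002,-0.095],0],
  [[0,0.002,-0.105],0],
  [[0,0.002,-0.109],0],
  [[0,0.002,-0.109],0],
])

```text
t: 7.83
eef_pos: [0.451, 0.0117, 0.1475]
tcp_rot: [-0.026, 0.707, -0.707, 0.024]
ft_force: [-0.5, -0.7, 0.4]
width: 0.087
```

send_rows([
  [[0,0,0],0],
  [[0,0,0],0],
  [[0,0,0],0],
  [[0,0,0],0],
  [[0,0,0],0],
  [[0,0,0],0],
  [[0,0,0.005],0],
  [[0,0,0.01],0],
], jaw=0.4)

```text
t: 8.5
eef_pos: [0.4508, 0.0117, 0.1581]
tcp_rot: [0.025, -0.707, 0.707, -0.025]
ft_force: [0.0, -0.0, -2.2]
width: 0.0529
```

send_rows([
  [[0,0,0.025],0],
  [[0,0,0.05],0],
  [[0,-0.01,0.075],0],
  [[-0.005,-0.045,0.075],0],
  [[-0.01,-0.08,0.075],0],
  [[-0.015,-0.115,0.075],0],
  [[-0.02,-0.15,0.075],0],
  [[-0.025,-0.185,0.075],0],
])

```text
t: 9.17
eef_pos: [0.4255, -0.1747, 0.2336]
tcp_rot: [0.025, -0.707, 0.707, -0.025]
ft_force: [0.7, -0.3, -3.1]
width: 0.0527
```

send_rows([
  [[-0.004,-0.03,0],0],
  [[-0.008,-0.06,0],0],
  [[-0.011,-0.085,0],0],
  [[-0.013,-0.103,0],0],
  [[-0.013,-0.103,0],0],
  [[-0.013,-0.103,0],0],
  [[-0.013,-0.103,-0.02],0],
  [[-0.013,-0.103,-0.04],0],
])

```text
t: 9.83
eef_pos: [0.4144, -0.2753, 0.1938]
tcp_rot: [0.025, -0.706, 0.707, -0.027]
ft_force: [0.1, 0.2, -2.4]
width: 0.0524
```

```bash
python3 - <<'E'
from m import *
s=read_state();print(s['t'],s['eef_pos'],s['ft_force'],s['width'])
c=camera('wrist');save('w3',c['frame'],1.4)
E
```

```text
9.8333 [ 0.41437202 -0.27529561  0.19383716] [ 0.11747628  0.21527383 -2.44031106] 0.05240877059223461
```

View pics/w3.png

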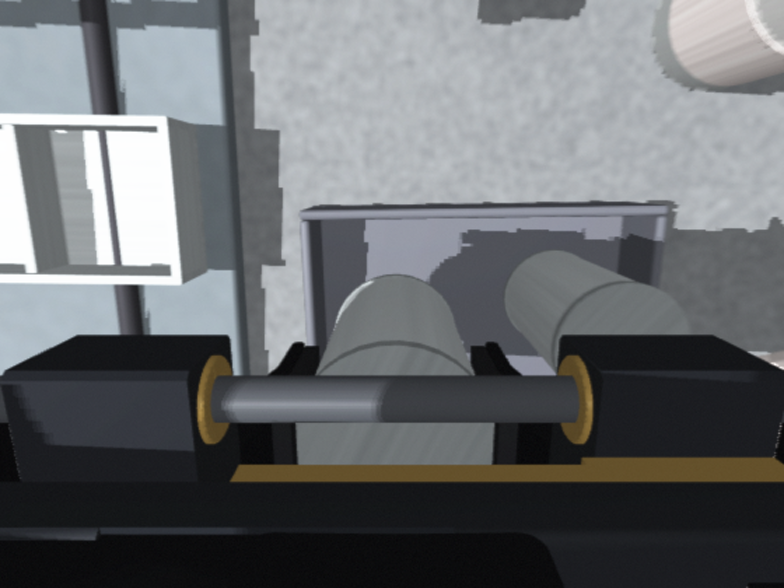

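send_rows([
  [[-0.001,-0.001,-0.015],0],
  [[-0.001,-0.001,-0.03],0],
  [[-0.001,-0.001,-0.045],0],
  [[-0.001,-0.001,-0.055],0],
  [[-0.001,-0.001,-0.061],0],
  [[-0.001,-0.001,-0.064],0],
  [[-0.001,-0.001,-0.066],0],
  [[-0.001,-0.001,-0.067],0],
])

```text
t: 10.55
eef_pos: [0.4128, -0.277, 0.1272]
tcp_rot: [0.025, -0.707, 0.707, -0.025]
ft_force: [-3.0, 2.0, 12.7]
width: 0.0525
```

send_rows([
  [[0,0,0],0],
  [[0,0,0],0],
  [[0,0,0],0],
  [[0,0,0],0],
  [[0,0,0.01],0],
  [[0,0,0.03],0],
  [[0,0,0.06],0],
  [[0,0,0.1],0],
], jaw=0.77)

```text
t: 11.22
eef_pos: [0.4109, -0.2765, 0.2259]
tcp_rot: [-0.027, 0.708, -0.706, 0.024]
ft_force: [1.7, -1.1, -0.4]
width: 0.0671
```

send_rows([
  [[0.01,0.04,0.02],0],
  [[0.02,0.08,0.03],0],
  [[0.03,0.12,0.03],0],
  [[0.035,0.16,0.03],0],
  [[0.04,0.2,0.03],0],
  [[0.04,0.24,0.03],0],
  [[0.035,0.28,0.03],0],
  [[0.03,0.32,0.03],0],
], jaw=1)

```text
t: 11.88
eef_pos: [0.4419, 0.0447, 0.257]
tcp_rot: [0.025, -0.707, 0.707, -0.026]
ft_force: [1.3, 0.5, -0.4]
width: 0.0868
```

send_rows([
  [[-0.005,0.04,0],0],
  [[-0.01,0.08,0],0],
  [[-0.015,0.12,0],0],
  [[-0.02,0.16,0],0],
  [[-0.025,0.2,0],0],
  [[-0.03,0.228,0],0],
  [[-0.031,0.228,0],0],
  [[-0.031,0.228,0],0],
])

```text
t: 12.55
eef_pos: [0.4104, 0.2724, 0.2567]
tcp_rot: [-0.026, 0.707, -0.706, 0.027]
ft_force: [0.5, -1.0, 1.1]
width: 0.0871
```

```bash
python3 - <<'E'
from m import *
s=read_state();print(s['t'],s['eef_pos'],s['ft_force'],s['width'],s['qpos'].round(2))
c=camera('wrist');save('w4',c['frame'],1.4);W=cloud(c)
print(disk(W,.4095,.2715,.06,.08,.045),disk(W,.509,.277,.06,.08,.045))
c=camera('scene');save('s4',c['frame'],1.4)
E
```

```text
12.55 [0.4103889  0.27238393 0.25669526] [ 0.5452962  -0.95403015  1.06060566] 0.08707681806434558 [-0.15  0.27 -0.61  1.97  0.19  0.96 -2.35]
(array([0.4119, 0.275 , 0.0695]), (0.4107, 0.2749, 0.0289), np.float64(0.0696), 3805) (array([0.5108, 0.2805, 0.0697]), (0.5104, 0.2806, 0.0289), np.float64(0.0697), 4853)
```

View pics/w4.png

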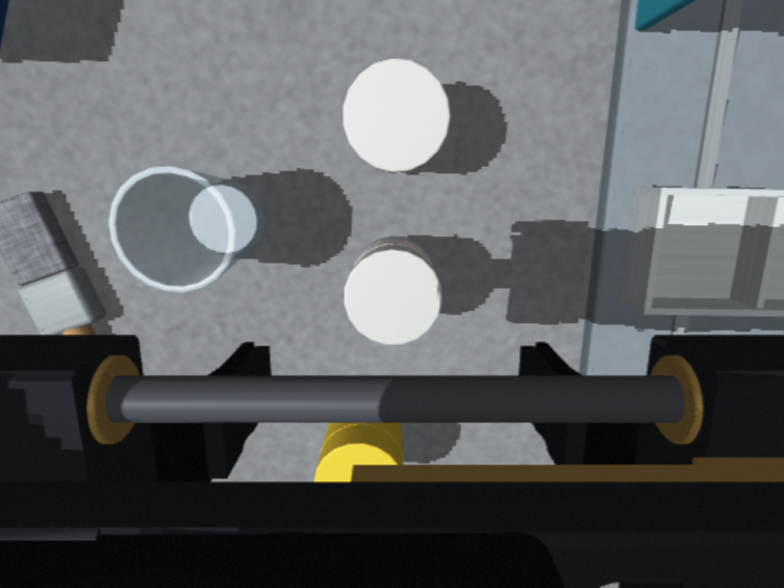

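View pics/s4.png

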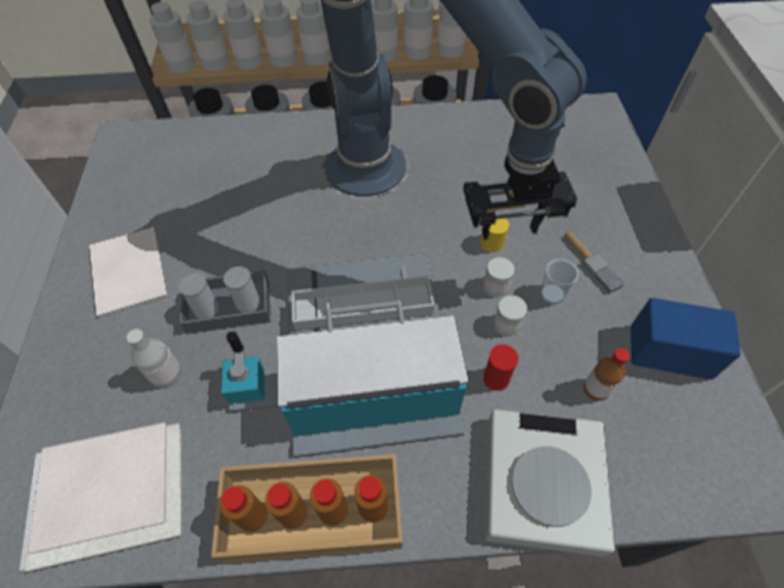

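Wrist view: the two white jars are at (396,115) and (392,295). The yellow look-alike at (358,460) and the red can are not meant. Both old cans stand in the crate. I'm reaching for the near jar.

send_rows([
  [[0,0.002,-0.03],0],
  [[0,0.002,-0.06],0],
  [[0,0.002,-0.09],0],
  [[0,0.002,-0.115],0],
  [[0,0.002,-0.135],0],
  [[0,0.002,-0.145],0],
  [[0,0.002,-0.15],0],
  [[0,0.002,-0.15],0],
])

```text
t: 13.32
eef_pos: [0.4116, 0.2717, 0.1057]
tcp_rot: [0.025, -0.706, 0.707, -0.024]
ft_force: [-0.4, -0.6, 0.0]
width: 0.0868
```

send_rows([
  [[0,0,0],0],
  [[0,0,0],0],
  [[0,0,0],0],
  [[0,0,0],0],
  [[0,0,0],0],
  [[0,0,0],0],
  [[0,0,0.01],0],
  [[0,0,0.03],0],
], jaw=0.4)

```text
t: 13.98
eef_pos: [0.4099, 0.2715, 0.1349]
tcp_rot: [0.027, -0.706, 0.708, -0.023]
ft_force: [0.1, -0.1, -2.4]
width: 0.0574
```

send_rows([
  [[0,0,0.03],0],
  [[0,0,0.06],0],
  [[0.008,-0.035,0.06],0],
  [[0.015,-0.07,0.06],0],
  [[0.022,-0.105,0.06],0],
  [[0.029,-0.14,0.06],0],
  [[0.035,-0.17,0.06],0],
  [[0.037,-0.19,0.06],0],
])

```text
t: 14.65
eef_pos: [0.4485, 0.0791, 0.1964]
tcp_rot: [0.024, -0.706, 0.707, -0.024]
ft_force: [0.1, -1.0, -1.2]
width: 0.057
```

send_rows([
  [[0,0,0],0],
  [[0,0,0],0],
  [[0,0,0],0],
  [[0,0,0],0],
  [[0,0,0],0],
  [[0,0,0],0],
  [[0,0,0],0],
  [[0,0,0],0],
])

```text
t: 15.32
eef_pos: [0.4482, 0.0832, 0.1961]
tcp_rot: [-0.025, 0.707, -0.707, 0.025]
ft_force: [0.1, 0.1, -2.4]
width: 0.0571
```

```bash
python3 - <<'E'
from m import *
s=read_state();print(s['t'],s['eef_pos'],s['ft_force'],s['width'])
c=camera('wrist');save('w5',c['frame'],1.4)
P=cloud(c).reshape(-1,3);P=P[np.isfinite(P[:,0])];X,Y,Z=P.T
m=(Z>.052)&(Z<.061)&(X>.37)&(X<.54)&(Y<.17)&(Y>-.21)
print(cv2.minAreaRect((P[m][:,:2]*1000).astype(np.float32)))
E
```

```text
15.3167 [0.44817952 0.08321952 0.19605265] [ 0.07847562  0.12213545 -2.44708722] 0.05712806434282913
((465.35955810546875, 12.195053100585938), (53.92167663574219, 222.6370849609375), 3.7795217037200928)
```

View pics/w5.png

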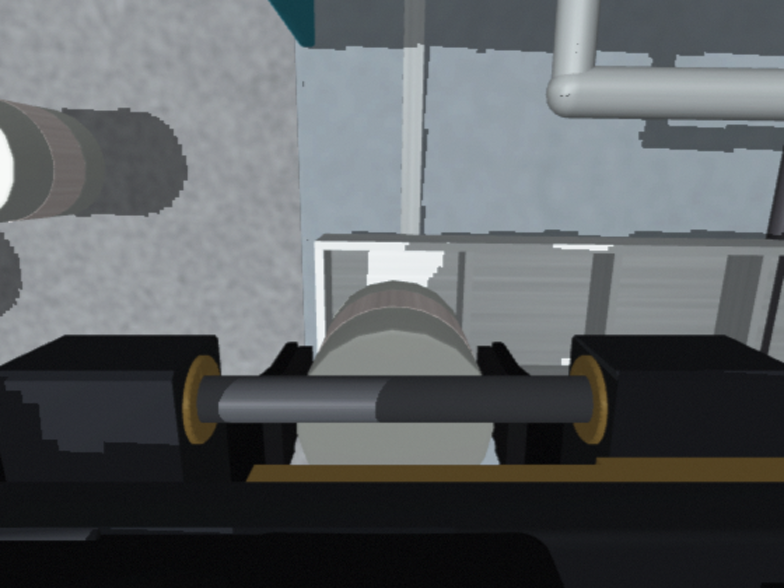

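send_rows([
  [[0,0,-0.015],0],
  [[0,0,-0.03],0],
  [[0,0,-0.04],0],
  [[0,0,-0.048],0],
  [[0,0,-0.054],0],
  [[0,0,-0.059],0],
  [[0,0,-0.062],0],
  [[0,0,-0.063],0],
])

```text
t: 16.03
eef_pos: [0.4483, 0.0827, 0.133]
tcp_rot: [0.025, -0.707, 0.707, -0.025]
ft_force: [-3.3, -1.4, 6.9]
width: 0.0571
```

send_rows([
  [[0,0,0],0],
  [[0,0,0],0],
  [[0,0,0],0],
  [[0,0,0],0],
  [[0,0,0.01],0],
  [[0,0,0.03],0],
  [[0,0,0.06],0],
  [[0,0,0.1],0],
], jaw=0.85)

```text
t: 16.7
eef_pos: [0.4468, 0.0824, 0.2332]
tcp_rot: [-0.027, 0.707, -0.707, 0.023]
ft_force: [0.9, -0.4, -0.4]
width: 0.0738
```

```bash
python3 - <<'E'
from m import *
s=read_state();print(s['t'],s['eef_pos'],s['ft_force'],s['width'])
c=camera('wrist');W=cloud(c);print(disk(W,.448,.083,.085,.11,.045))
c=camera('top');W=cloud(c);print(disk(W,.51,.28,.06,.08,.05))
c=camera('scene');save('s6',c['frame'],3,(190,150,450,300));W=cloud(c);print(disk(W,.51,.28,.06,.08,.05))
E
```

```text
16.7 [0.44676491 0.08244106 0.2331562 ] [ 0.89325713 -0.36881456 -0.40684678] 0.07382854221749287
(array([0.4489, 0.0836, 0.0959]), (0.4475, 0.0836, 0.0289), np.float64(0.0961), 5477)
(array([0.5072, 0.2752, 0.0691]), (0.5073, 0.2762, 0.0302), np.float64(0.0691), 256)
(array([0.5125, 0.2773, 0.0683]), (0.511, 0.2784, 0.0298), np.float64(0.0684), 294)
```

View pics/s6.png

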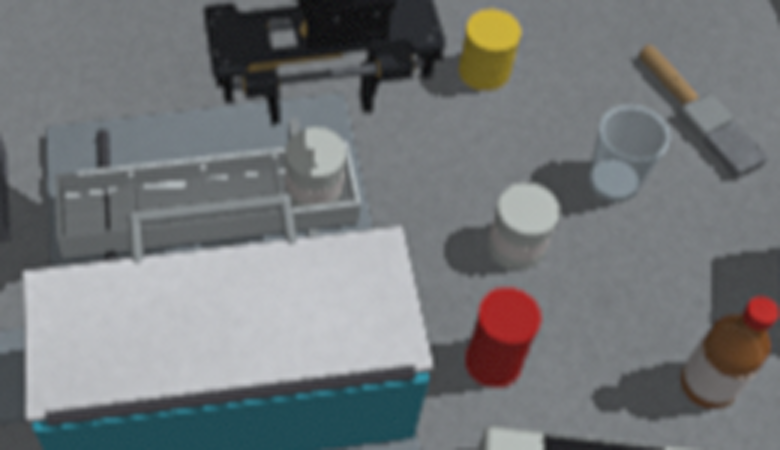

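send_rows([
  [[0.013,0.035,0.01],0],
  [[0.025,0.07,0.01],0],
  [[0.037,0.105,0.01],0],
  [[0.049,0.14,0.01],0],
  [[0.06,0.175,0.01],0],
  [[0.0635,0.196,0.01],0],
  [[0.0635,0.196,0.01],0],
  [[0.0635,0.196,0.01],0],
], jaw=1)

```text
t: 17.52
eef_pos: [0.5109, 0.2797, 0.242]
tcp_rot: [0.027, -0.706, 0.707, -0.025]
ft_force: [-0.2, -1.4, -0.1]
width: 0.0869
```

```bash
python3 - <<'E'
from m import *
s=read_state();print(s['t'],s['eef_pos'],s['ft_force'],s['width'],s['qpos'].round(2))
c=camera('wrist');W=cloud(c);print(disk(W,.51,.28,.06,.08,.05))
E
```

```text
17.5167 [0.51088776 0.27971351 0.2420033 ] [-0.23170736 -1.37716797 -0.12879055] 0.08691034997597968 [-0.13  0.43 -0.58  1.79  0.27  1.01 -2.31]
(array([0.5119, 0.2806, 0.0695]), (0.5106, 0.2803, 0.029), np.float64(0.0696), 4202)
```

send_rows([
  [[0,0,-0.03],0],
  [[0,0,-0.06],0],
  [[0,0,-0.085],0],
  [[0,0,-0.105],0],
  [[0,0,-0.12],0],
  [[0,0,-0.131],0],
  [[0,0,-0.136],0],
  [[0,0,-0.136],0],
])

```text
t: 18.23
eef_pos: [0.5115, 0.2773, 0.1062]
tcp_rot: [0.025, -0.706, 0.707, -0.024]
ft_force: [0.7, 0.4, -0.1]
width: 0.0868
```

send_rows([
  [[0,0,0],0],
  [[0,0,0],0],
  [[0,0,0],0],
  [[0,0,0],0],
  [[0,0,0],0],
  [[0,0,0],0],
  [[0,0,0.01],0],
  [[0,0,0.03],0],
], jaw=0.4)

```text
t: 18.9
eef_pos: [0.5103, 0.2775, 0.1354]
tcp_rot: [0.027, -0.706, 0.708, -0.023]
ft_force: [-0.4, 0.1, -1.6]
width: 0.0572
```

send_rows([
  [[0,0,0.04],0],
  [[-0.01,-0.01,0.08],0],
  [[-0.025,-0.035,0.11],0],
  [[-0.04,-0.07,0.115],0],
  [[-0.052,-0.105,0.115],0],
  [[-0.052,-0.145,0.115],0],
  [[-0.052,-0.185,0.115],0],
  [[-0.052,-0.22,0.115],0],
])

```text
t: 19.57
eef_pos: [0.4588, 0.0562, 0.2526]
tcp_rot: [0.025, -0.706, 0.707, -0.025]
ft_force: [1.0, 0.3, -1.1]
width: 0.0571
```

send_rows([
  [[0,-0.035,0],0],
  [[0,-0.07,0],0],
  [[0,-0.1,0],0],
  [[0,-0.118,0],0],
  [[0,-0.118,-0.02],0],
  [[0,-0.118,-0.04],0],
  [[0,-0.118,-0.05],0],
  [[0,-0.118,-0.05],0],
])

```text
t: 20.23
eef_pos: [0.458, -0.0591, 0.2003]
tcp_rot: [-0.027, 0.707, -0.706, 0.023]
ft_force: [-0.7, -1.0, -2.1]
width: 0.0572
```

send_rows([
  [[0,0,0],0],
  [[0,0,0],0],
  [[0,0,0],0],
  [[0,0,0],0],
  [[0,0,0],0],
  [[0,0,0],0],
  [[0,0,0],0],
  [[0,0,0],0],
])

```text
t: 20.9
eef_pos: [0.4598, -0.0593, 0.2022]
tcp_rot: [0.025, -0.707, 0.707, -0.025]
ft_force: [0.9, 1.1, -2.5]
width: 0.0573
```

```bash
python3 - <<'E'
from m import *
s=read_state();print(s['t'],s['eef_pos'],s['ft_force'],s['width'])
c=camera('wrist');save('w7',c['frame'],1.4)
P=cloud(c).reshape(-1,3);P=P[np.isfinite(P[:,0])];X,Y,Z=P.T
m=(Z>.052)&(Z<.061)&(X>.37)&(X<.54)&(Y<.17)&(Y>-.21)
print(cv2.minAreaRect((P[m][:,:2]*1000).astype(np.float32)))
E
```

```text
20.9 [ 0.45980684 -0.05926095  0.20218373] [ 0.85436638  1.11583075 -2.50732024] 0.05729991428583063
((468.6143493652344, -22.500259399414062), (50.251861572265625, 293.4241638183594), 3.3693325519561768)
```

View pics/w7.png

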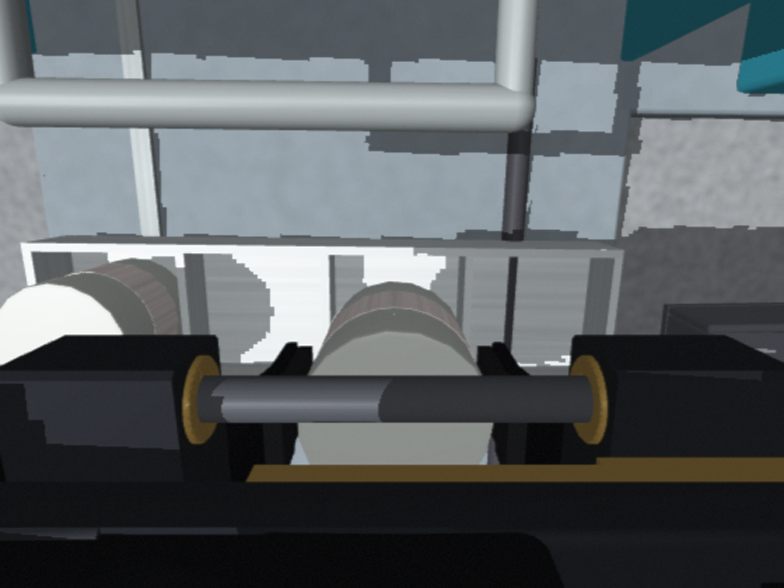

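send_rows([
  [[-0.001,-0.002,-0.015],0],
  [[-0.001,-0.002,-0.03],0],
  [[-0.001,-0.002,-0.045],0],
  [[-0.001,-0.002,-0.053],0],
  [[-0.001,-0.002,-0.059],0],
  [[-0.001,-0.002,-0.064],0],
  [[-0.001,-0.002,-0.067],0],
  [[-0.001,-0.002,-0.068],0],
])

```text
t: 21.62
eef_pos: [0.4589, -0.0612, 0.134]
tcp_rot: [0.025, -0.707, 0.707, -0.025]
ft_force: [-1.8, -0.8, 4.1]
width: 0.0569
```

send_rows([
  [[0,0,0],0],
  [[0,0,0],0],
  [[0,0,0],0],
  [[0,0,0],0],
  [[0,0,0.01],0],
  [[0,0,0.03],0],
  [[0,0,0.07],0],
  [[0,0,0.11],0],
], jaw=0.85)

```text
t: 22.28
eef_pos: [0.4579, -0.061, 0.2453]
tcp_rot: [-0.026, 0.707, -0.706, 0.024]
ft_force: [1.6, -0.2, 0.1]
width: 0.0738
```

```bash
python3 - <<'E'
from m import *
s=read_state();print(s['t'],s['eef_pos'],s['ft_force'],s['width'])
c=camera('wrist');W=cloud(c);print(disk(W,.458,-.061,.085,.11,.045),'knob',disk(W,.5745,-.2625,.132,.15,.025))
save('w8',c['frame'],1.4)
c=camera('top');W=cloud(c);save('t8',c['frame'],1.4)
np.save('t8.npy',W)
E
```

```text
22.2833 [ 0.45788093 -0.06095752  0.24528094] [ 1.62096227 -0.2157745   0.11582232] 0.0738303241945271
(array([ 0.4589, -0.0604,  0.096 ]), (0.4573, -0.0606, 0.0291), np.float64(0.0961), 4979) knob None
```

View pics/w8.png

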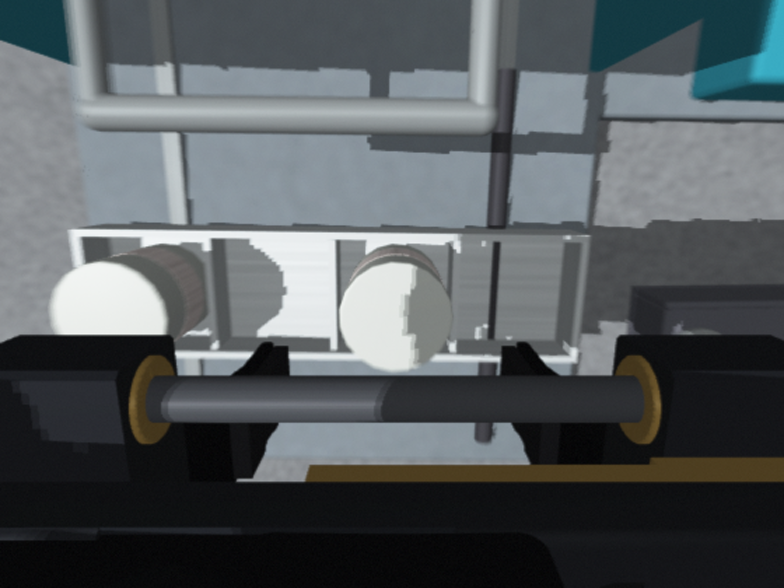

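View pics/t8.png

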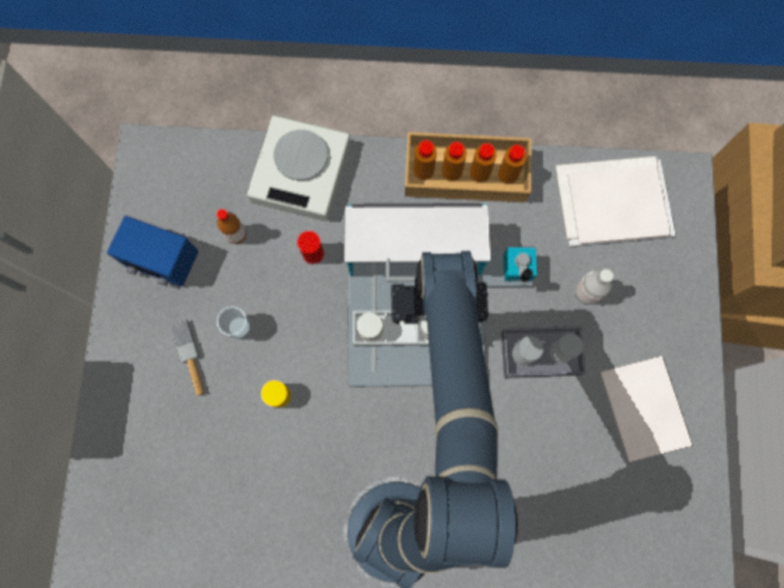

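send_rows([
  [[-0.005,-0.02,0.035],0],
  [[-0.005,-0.05,0.06],7],
  [[0,-0.09,0.06],14],
  [[0.01,-0.13,0.06],21],
  [[0.03,-0.165,0.06],28],
  [[0.055,-0.19,0.06],35],
  [[0.08,-0.2,0.06],42],
  [[0.1,-0.2,0.06],49],
], jaw=0.45)

```text
t: 23.05
eef_pos: [0.5592, -0.2659, 0.3039]
tcp_rot: [0.314, -0.633, 0.634, -0.313]
ft_force: [1.4, 0.0, 0.6]
width: 0.0401
```

send_rows([
  [[0,0,0],7],
  [[0,0,0],14],
  [[0,0,0],21],
  [[0,0,0],28],
  [[0,0,0],35],
  [[0,0,0],41],
  [[0,0,0],41],
  [[0,0,0],41],
])

```text
t: 23.72
eef_pos: [0.5585, -0.2614, 0.3042]
tcp_rot: [-0.515, 0.485, -0.484, 0.515]
ft_force: [0.2, 0.2, -0.2]
width: 0.0393
```

```bash
python3 - <<'E'
from m import *
from scipy.spatial.transform import Rotation as Ro
s=read_state();print(s['t'],s['eef_pos'],s['ft_force'],s['width'],s['qpos'].round(2));print(Ro.from_quat(s['tcp_rot']).as_matrix().round(3)[:,2])
c=camera('wrist');W=cloud(c);np.save('w9.npy',W);save('w9',c['frame'],1.4)
print('knob',disk(W,.5745,-.2625,.132,.15,.025))
for n in ['top','scene']:
    W=cloud(camera(n));np.save(n+'9.npy',W);print('knob',disk(W,.5745,-.2625,.132,.15,.025))
E
```

```text
23.7167 [ 0.55853142 -0.26136187  0.30422678] [ 0.2313267   0.20115608 -0.17905366] 0.03927090605232056 [ 0.83  0.44 -0.63  1.64  0.27  1.16  0.19]
[0.998 0.061 0.   ]
knob (array([ 0.5743, -0.2604,  0.1409]), (0.5745, -0.2612, 0.0108), np.float64(0.1414), 659)
knob (array([ 0.5717, -0.2566,  0.1401]), (0.5716, -0.2577, 0.0053), np.float64(0.1386), 7)
knob (array([ 0.5764, -0.2627,  0.1396]), (0.5752, -0.2635, 0.0112), np.float64(0.1402), 57)
```

View pics/w9.png

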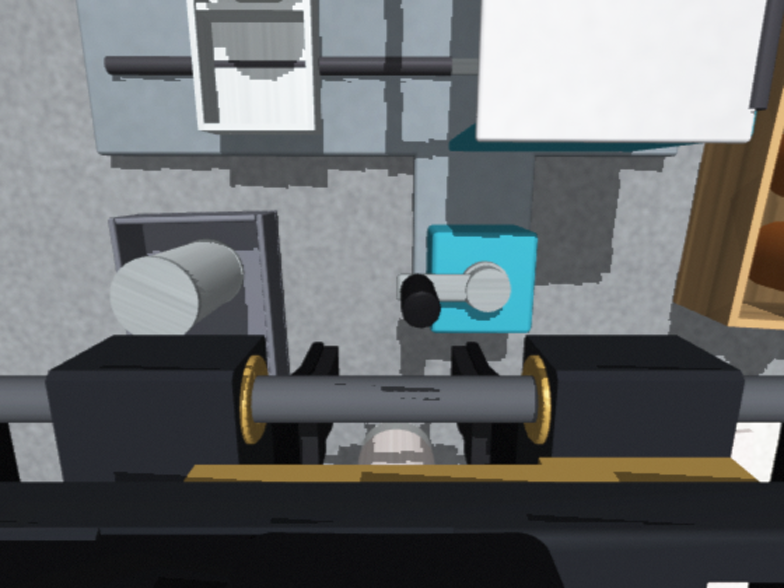

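```bash
python3 - <<'E'
from m import *
W=np.load('w9.npy')
P=W.reshape(-1,3);X,Y,Z=P.T
m=(np.hypot(X-.619,Y+.259)<.03)&(Z>.082)
print(np.histogram(Z[m],bins=np.arange(.08,.16,.004)))
for lo,hi in[(.09,.1),(.1,.104),(.096,.12)]: print(lo,disk(W,.619,-.259,lo,hi,.02))
m=(X>.55)&(X<.69)&(Y>-.34)&(Y<-.19)&(Z>.074)&(Z<.083)
print(cv2.minAreaRect((P[m][:,:2]*1000).astype(np.float32)))
E
```

```text
(array([  8, 131, 415, 655,   0,   0,   0,   0,   0,   0,   0,   0,   0,
         0,   0,   0,   0,   0,   0]), array([0.08 , 0.084, 0.088, 0.092, 0.096, 0.1  , 0.104, 0.108, 0.112,
       0.116, 0.12 , 0.124, 0.128, 0.132, 0.136, 0.14 , 0.144, 0.148,
       0.152, 0.156]))
0.09 (array([ 0.6193, -0.2588,  0.0927]), (0.6168, -0.2604, 0.017), np.float64(0.0927), 787)
0.1 None
0.096 None
((619.4403686523438, -258.69970703125), (67.66905975341797, 67.80436706542969), 3.546009063720703)
```

send_rows([
  [[0.016,0,0],0],
  [[0.016,0,-0.03],0],
  [[0.016,0,-0.06],0],
  [[0.016,0,-0.085],0],
  [[0.016,0,-0.105],0],
  [[0.016,0,-0.12],0],
  [[0.016,0,-0.13],0],
  [[0.016,0,-0.13],0],
])

```text
t: 24.53
eef_pos: [0.5737, -0.261, 0.1719]
tcp_rot: [0.516, -0.485, 0.483, -0.515]
ft_force: [-0.5, 0.1, 0.3]
width: 0.0394
```

send_rows([
  [[0,0,0],0],
  [[0,0,0],0],
  [[0,0,0],0],
  [[0,0,0],0],
  [[0,0,0],0],
  [[0,0,0],0],
  [[0,0,0],0],
  [[0,0,0],0],
], jaw=0.1, newtons=35)

```text
t: 25.2
eef_pos: [0.5731, -0.2617, 0.1752]
tcp_rot: [0.517, -0.485, 0.483, -0.514]
ft_force: [-6.6, 0.6, 6.0]
width: 0.0209
```

```bash
python3 - <<'E'
import numpy as np
def f(t0,step):
    a=np.deg2rad(184-t0);o=[]
    for i in range(1,9):
        b=np.deg2rad(184-t0-step*i);o.append([[round(.045*(np.cos(b)-np.cos(a)),4),round(.045*(np.sin(b)-np.sin(a)),4),0],0])
    print(t0,step,str(o).replace('np.float64(','').replace(')',''))
f(0,7.5);
for t in (60,180,300): f(t,15)
for t in (60,): f(t,22.5)
E
```

```text
0 7.5 [[[-0.0, 0.0059, 0], 0], [[0.0007, 0.0117, 0], 0], [[0.0022, 0.0174, 0], 0], [[0.0044, 0.0229, 0], 0], [[0.0074, 0.028, 0], 0], [[0.0109, 0.0327, 0], 0], [[0.0151, 0.0368, 0], 0], [[0.0197, 0.0404, 0], 0]]
60 15 [[[0.0105, 0.0052, 0], 0], [[0.022, 0.0076, 0], 0], [[0.0338, 0.0069, 0], 0], [[0.0449, 0.0031, 0], 0], [[0.0547, -0.0033, 0], 0], [[0.0625, -0.0121, 0], 0], [[0.0677, -0.0227, 0], 0], [[0.0701, -0.0342, 0], 0]]
180 15 [[[-0.0007, -0.0117, 0], 0], [[-0.0044, -0.0229, 0], 0], [[-0.0109, -0.0327, 0], 0], [[-0.0197, -0.0404, 0], 0], [[-0.0302, -0.0457, 0], 0], [[-0.0418, -0.048, 0], 0], [[-0.0535, -0.0473, 0], 0], [[-0.0646, -0.0436, 0], 0]]
300 15 [[[-0.0098, 0.0065, 0], 0], [[-0.0176, 0.0153, 0], 0], [[-0.0228, 0.0258, 0], 0], [[-0.0252, 0.0373, 0], 0], [[-0.0244, 0.049, 0], 0], [[-0.0207, 0.0602, 0], 0], [[-0.0142, 0.07, 0], 0], [[-0.0054, 0.0778, 0], 0]]
60 22.5 [[[0.0162, 0.0068, 0], 0], [[0.0338, 0.0069, 0], 0], [[0.05, 0.0002, 0], 0], [[0.0625, -0.0121, 0], 0], [[0.0693, -0.0283, 0], 0], [[0.0693, -0.0459, 0], 0], [[0.0627, -0.0621, 0], 0], [[0.0503, -0.0746, 0], 0]]
```

send_rows([
  [[0,0.006,0],0],
  [[0.0007,0.0117,0],0],
  [[0.0022,0.0174,0],0],
  [[0.0044,0.0229,0],0],
  [[0.0074,0.028,0],0],
  [[0.0109,0.0327,0],0],
  [[0.0151,0.0368,0],0],
  [[0.0197,0.0404,0],0],
])

```text
t: 25.87
eef_pos: [0.5946, -0.2205, 0.1752]
tcp_rot: [0.516, -0.484, 0.484, -0.516]
ft_force: [-3.1, 0.0, 4.6]
width: 0.0212
```

```bash
python3 - <<'E'
from m import *
s=read_state();print(s['t'],s['eef_pos'],s['ft_force'],s['moment'],s['width'])
c=camera('wrist');save('w10',c['frame'],1.4)
c=camera('scene');save('s10',c['frame'],3,(130,150,390,330))
E
```

```text
25.8667 [ 0.59457879 -0.22046234  0.17516071] [-3.14923936  0.01152141  4.62392364] [-0.04863531  0.71546429 -0.00556779] 0.021212589666544903
```

View pics/s10.png

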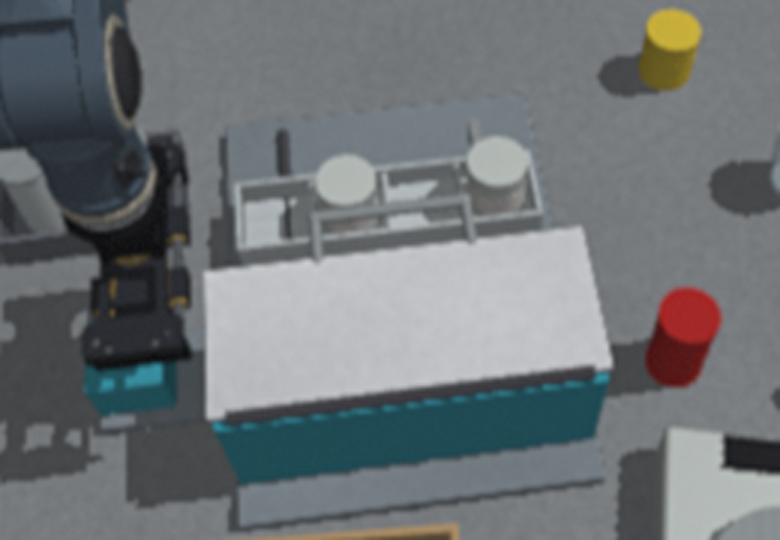

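View pics/w10.png

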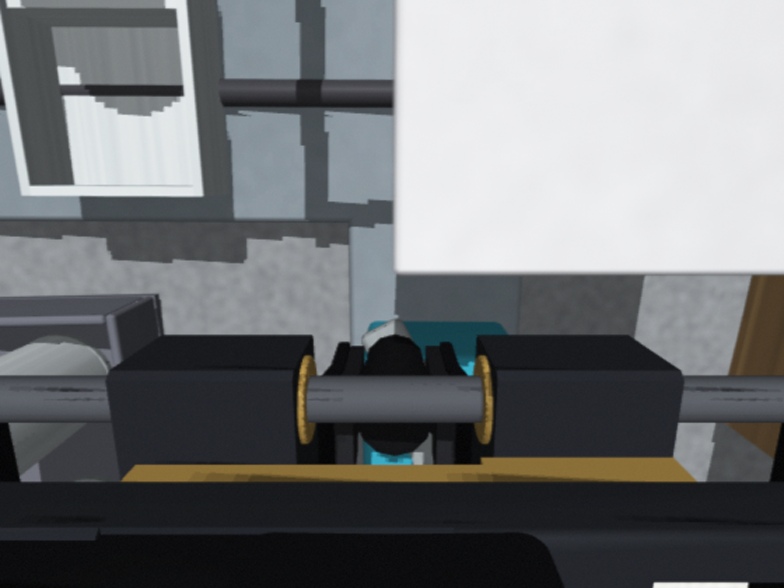

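send_rows([
  [[0.0105,0.0052,0],0],
  [[0.022,0.0076,0],0],
  [[0.0338,0.0069,0],0],
  [[0.0449,0.0031,0],0],
  [[0.0547,-0.0033,0],0],
  [[0.0625,-0.0121,0],0],
  [[0.0677,-0.0227,0],0],
  [[0.0701,-0.0342,0],0],
])

```text
t: 26.63
eef_pos: [0.6633, -0.2558, 0.1749]
tcp_rot: [0.517, -0.485, 0.483, -0.514]
ft_force: [-11.2, 2.7, 11.4]
width: 0.021
```

send_rows([
  [[-0.0007,-0.0117,0],0],
  [[-0.0044,-0.0229,0],0],
  [[-0.0109,-0.0327,0],0],
  [[-0.0197,-0.0404,0],0],
  [[-0.0302,-0.0457,0],0],
  [[-0.0418,-0.048,0],0],
  [[-0.0535,-0.0473,0],0],
  [[-0.0646,-0.0436,0],0],
])

```text
t: 27.3
eef_pos: [0.601, -0.301, 0.1752]
tcp_rot: [-0.515, 0.482, -0.487, 0.516]
ft_force: [3.6, -0.9, 2.9]
width: 0.0212
```

send_rows([
  [[-0.0098,0.0065,0],0],
  [[-0.0176,0.0153,0],0],
  [[-0.0228,0.0258,0],0],
  [[-0.0252,0.0373,0],0],
  [[-0.0244,0.049,0],0],
  [[-0.0207,0.0602,0],0],
  [[-0.0142,0.07,0],0],
  [[-0.0054,0.0778,0],0],
])

```text
t: 27.97
eef_pos: [0.5933, -0.2212, 0.1751]
tcp_rot: [0.517, -0.484, 0.484, -0.514]
ft_force: [-2.1, -1.4, 7.5]
width: 0.0211
```

```bash
python3 - <<'E'
from m import *
s=read_state();print(s['t'],s['eef_pos'],s['ft_force'],s['moment'],s['width'])
c=camera('scene');save('s11',c['frame'],3,(130,150,390,330))
E
```

```text
27.9667 [ 0.59326951 -0.22121913  0.17506079] [-2.11533556 -1.41819459  7.45945674] [-0.45317803  0.55706751 -0.03095982] 0.021070979999339642
```

View pics/s11.png

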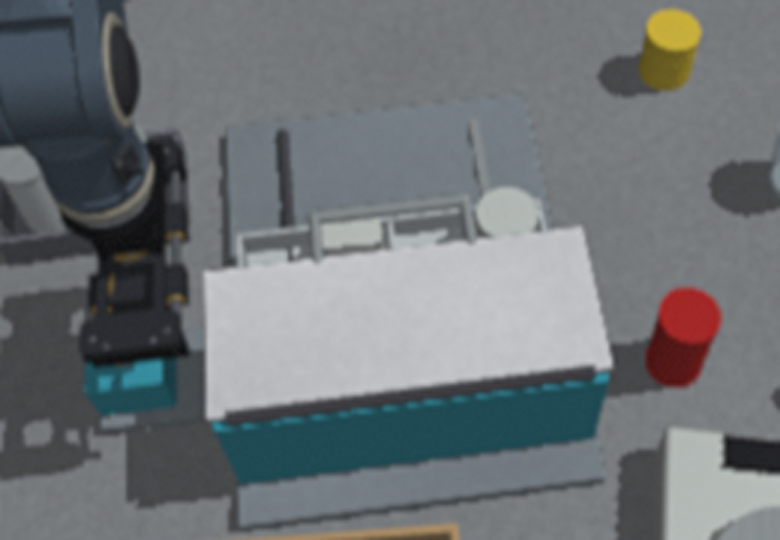

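send_rows([
  [[0.0105,0.0052,0],0],
  [[0.022,0.0076,0],0],
  [[0.0338,0.0069,0],0],
  [[0.0449,0.0031,0],0],
  [[0.0547,-0.0033,0],0],
  [[0.0625,-0.0121,0],0],
  [[0.0677,-0.0227,0],0],
  [[0.0701,-0.0342,0],0],
])

```text
t: 28.68
eef_pos: [0.6632, -0.2556, 0.1749]
tcp_rot: [0.517, -0.485, 0.483, -0.514]
ft_force: [-8.8, 2.2, 12.0]
width: 0.021
```

send_rows([
  [[-0.0007,-0.0117,0],0],
  [[-0.0044,-0.0229,0],0],
  [[-0.0109,-0.0327,0],0],
  [[-0.0197,-0.0404,0],0],
  [[-0.0302,-0.0457,0],0],
  [[-0.0418,-0.048,0],0],
  [[-0.0535,-0.0473,0],0],
  [[-0.0646,-0.0436,0],0],
])

```text
t: 29.35
eef_pos: [0.6011, -0.301, 0.1752]
tcp_rot: [-0.515, 0.482, -0.486, 0.516]
ft_force: [2.7, -2.3, 2.8]
width: 0.0212
```

send_rows([
  [[-0.0098,0.0065,0],0],
  [[-0.0176,0.0153,0],0],
  [[-0.0228,0.0258,0],0],
  [[-0.0252,0.0373,0],0],
  [[-0.0244,0.049,0],0],
  [[-0.0207,0.0602,0],0],
  [[-0.0142,0.07,0],0],
  [[-0.0054,0.0778,0],0],
])

```text
t: 30.02
eef_pos: [0.5933, -0.2212, 0.1751]
tcp_rot: [0.517, -0.484, 0.484, -0.514]
ft_force: [-2.7, -1.1, 8.7]
width: 0.0214
```

send_rows([
  [[0.0105,0.0052,0],0],
  [[0.022,0.0076,0],0],
  [[0.0338,0.0069,0],0],
  [[0.0449,0.0031,0],0],
  [[0.0547,-0.0033,0],0],
  [[0.0625,-0.0121,0],0],
  [[0.0677,-0.0227,0],0],
  [[0.0701,-0.0342,0],0],
])

```text
t: 30.68
eef_pos: [0.6632, -0.2556, 0.1749]
tcp_rot: [0.517, -0.485, 0.483, -0.514]
ft_force: [-10.0, 2.6, 12.9]
width: 0.0211
```

```bash
python3 - <<'E'
from m import *
s=read_state();print(s['t'],s['eef_pos'],s['ft_force'],s['moment'],s['width'])
c=camera('scene');save('s12',c['frame'],3,(130,150,390,330))
E
```

```text
30.6833 [ 0.66322365 -0.25557913  0.1748998 ] [-10.02793169   2.60001797  12.87955495] [0.54013595 2.22730616 0.03318565] 0.021130180264061802
```

View pics/s12.png

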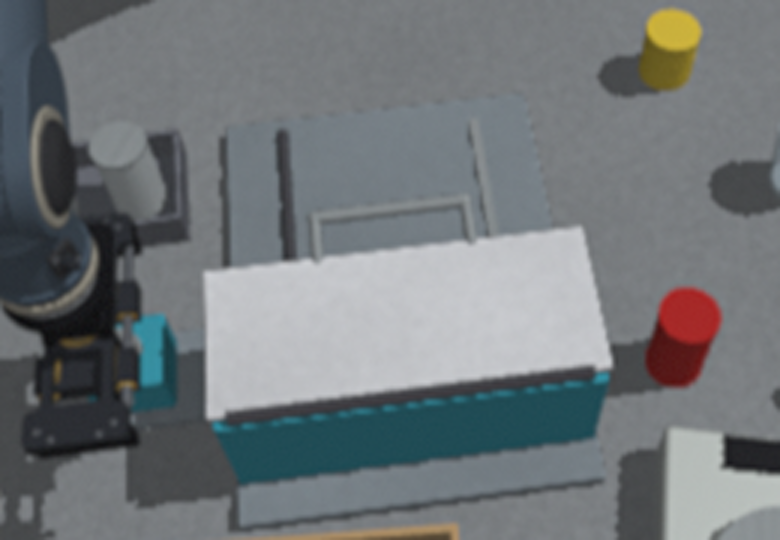

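send_rows([
  [[-0.0007,-0.0117,0],0],
  [[-0.0044,-0.0229,0],0],
  [[-0.0109,-0.0327,0],0],
  [[-0.0197,-0.0404,0],0],
  [[-0.0302,-0.0457,0],0],
  [[-0.0418,-0.048,0],0],
  [[-0.0535,-0.0473,0],0],
  [[-0.0646,-0.0436,0],0],
])

```text
t: 31.4
eef_pos: [0.6011, -0.301, 0.1752]
tcp_rot: [-0.515, 0.482, -0.486, 0.516]
ft_force: [3.0, -2.6, 4.2]
width: 0.0213
```

send_rows([
  [[-0.0053,0.003,0],0],
  [[-0.0098,0.0065,0],0],
  [[-0.0142,0.0107,0],0],
  [[-0.0176,0.0153,0],0],
  [[-0.0205,0.0204,0],0],
  [[-0.0228,0.0258,0],0],
  [[-0.0245,0.0325,0],0],
  [[-0.0252,0.0373,0],0],
])

```text
t: 32.07
eef_pos: [0.5733, -0.264, 0.175]
tcp_rot: [0.517, -0.484, 0.485, -0.513]
ft_force: [-5.6, -2.6, 11.6]
width: 0.021
```

send_rows([
  [[0,0.001,0],0],
  [[0,0.002,0],0],
  [[0,0.003,0],0],
  [[0,0.004,0],0],
  [[0,0.004,0],0],
  [[0,0.004,0],0],
  [[0,0.004,0],0],
  [[0,0.004,0],0],
])

```text
t: 32.73
eef_pos: [0.5731, -0.2612, 0.175]
tcp_rot: [0.517, -0.484, 0.485, -0.513]
ft_force: [-5.8, -4.7, 11.4]
width: 0.0215
```

send_rows([
  [[0,0.001,0],0],
  [[0,0.002,0],0],
  [[0,0.003,0],0],
  [[0,0.004,0],0],
  [[0,0.005,0],0],
  [[0,0.005,0],0],
  [[0,0.005,0],0],
  [[0,0.005,0],0],
])

```text
t: 33.4
eef_pos: [0.573, -0.2605, 0.1751]
tcp_rot: [0.518, -0.483, 0.487, -0.511]
ft_force: [-5.8, -12.2, 8.8]
width: 0.021
```

```bash
python3 - <<'E'
from m import *
s=read_state();print(s['t'],s['eef_pos'],s['ft_force'],s['moment'],s['width'])
E
```

```text
33.4 [ 0.57296929 -0.2604865   0.17506386] [ -5.78958211 -12.19106976   8.76150509] [-2.63788086  0.99233882 -0.0106859 ] 0.02097059753408627
```

send_rows([
  [[0,-0.003,0],0],
  [[0,-0.005,0],0],
  [[0,-0.005,0],0],
  [[0,-0.005,0],0],
  [[0,-0.005,0],0],
  [[0,-0.005,0],0],
  [[0,-0.005,0],0],
  [[0,-0.005,0],0],
])

```text
t: 34.07
eef_pos: [0.5731, -0.2612, 0.175]
tcp_rot: [0.517, -0.484, 0.485, -0.513]
ft_force: [-6.3, -4.7, 11.4]
width: 0.0209
```

send_rows([
  [[0,0,0],0],
  [[0,0,0],0],
  [[0,0,0],0],
  [[0,0,0.01],0],
  [[0,0,0.03],0],
  [[0,0,0.06],0],
  [[0,0,0.09],0],
  [[0,0,0.12],0],
], jaw=0.45)

```text
t: 34.73
eef_pos: [0.575, -0.2567, 0.2955]
tcp_rot: [-0.516, 0.484, -0.483, 0.516]
ft_force: [-0.2, -0.2, 0.3]
width: 0.0391
```

send_rows([
  [[-0.03,0.01,0.01],0],
  [[-0.05,0.04,0.02],0],
  [[-0.06,0.07,0.02],0],
  [[-0.06,0.1,0.02],0],
  [[-0.06,0.1,0.02],0],
  [[-0.06,0.1,0.02],0],
  [[-0.06,0.1,0.02],0],
  [[-0.06,0.1,0.02],0],
])

```text
t: 35.4
eef_pos: [0.5151, -0.1585, 0.314]
tcp_rot: [0.515, -0.484, 0.484, -0.515]
ft_force: [-0.2, -0.1, -1.0]
width: 0.0393
```

```bash
python3 - <<'E'
from m import *
s=read_state();print(s['t'],s['eef_pos'],s['ft_force'],s['width'],s['qpos'].round(2))
c=camera('wrist');W=cloud(c);np.save('w13.npy',W);save('w13',c['frame'],1.4)
for n in ['top','scene']:
    c=camera(n);W=cloud(c);np.save(n+'13.npy',W);save(n+'13',c['frame'],3,(235,140,425,285) if n=='top' else (130,150,390,330)); print('knob',disk(W,.5745,-.2625,.132,.15,.025))
E
```

```text
35.4 [ 0.51506461 -0.15849776  0.3139641 ] [-0.24043071 -0.13587783 -0.98432941] 0.03934433631661981 [ 0.79  0.3  -0.7   1.8   0.22  1.12  0.08]
knob None
knob (array([ 0.5768, -0.2622,  0.1392]), (0.5751, -0.2626, 0.011), np.float64(0.14), 61)
```

View pics/w13.png

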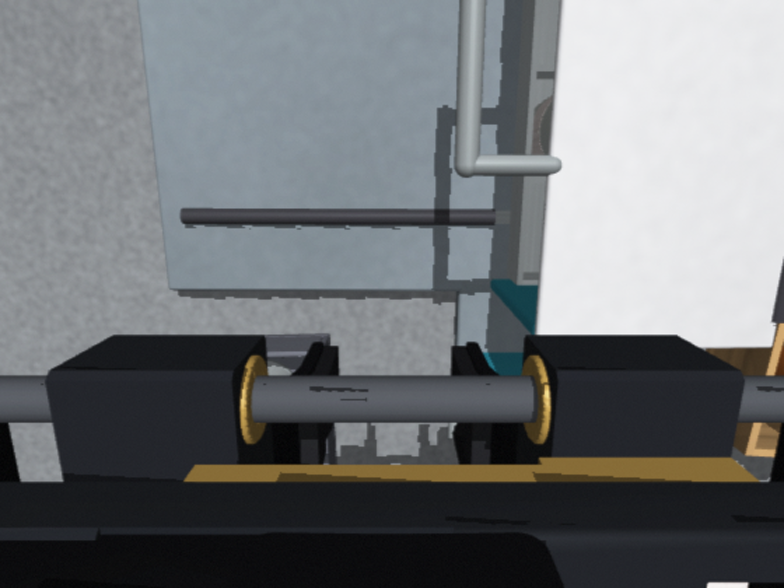

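View pics/scene13.png

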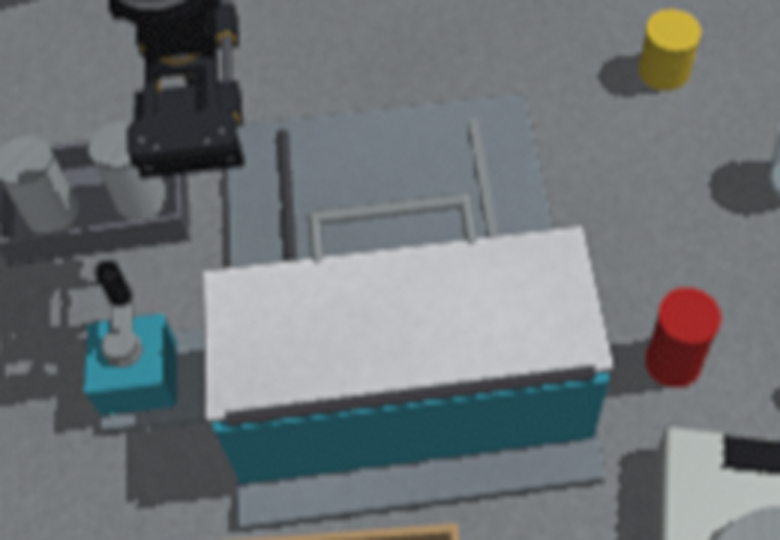

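```bash
python3 - <<'E'
from m import *
yaw=np.deg2rad(4);xs=np.array([np.cos(yaw),np.sin(yaw)]);ys=np.array([-xs[1],xs[0]])
W=np.load('w13.npy');P=W.reshape(-1,3);P=P[np.isfinite(P[:,0])];Q=P[:,:2]-[.4555,-.0245];a=Q@xs*1000;b=Q@ys*1000;Z=P[:,2]
m=(Z>.053)&(Z<.059)&(a>100)&(b>-150)&(b<150);print('near wall a',np.percentile(a[m],[0,5,50,95]) ,m.sum(),'expect 142..146')
m=(Z>.145)&(Z<.18)&(a>60)&(a<104)&(abs(b)<75)
print('bar a',np.percentile(a[m],[0,5,50,95,100]),'b',b[m].min(),b[m].max(),'z',np.percentile(Z[m],[50,95,99]))
m2=m&(b>-50)&(b<50);i=Z>np.percentile(Z[m2],70)
print('top of bar',P[m2&i].mean(0),P[m2].mean(0))
for n in ['top','scene']:
    for k in ['_W','13']:
        W=np.load(n+k+'.npy');p=W.reshape(-1,3);p=p[np.isfinite(p[:,0])];q=p[:,:2]-[.4555,-.0245];A=q@xs*1000;B=q@ys*1000
        m=(p[:,2]>.15)&(p[:,2]<.18)&(A>70)&(A<108)&(abs(B)<45);print(n,k,m.sum(),np.percentile(A[m],[0,50,100]),np.percentile(p[m,2],[50,90]))
        m=(p[:,2]>.14)&(p[:,2]<.18)&(A>120)&(A<280)&(abs(B)<120);pf=np.polyfit(A[m],p[m,2]*1000,1);print('lid slope',pf,np.rad2deg(np.arctan(pf[0])),A[m].min(),A[m].max())
E
```

```text
near wall a [129.30549085 140.81381591 143.45142679 149.44116632] 1106 expect 142..146
bar a [ 81.46696754  82.31660571  87.72061928  98.51240284 103.97428792] b -70.52783236991749 6.9816949227442615 z [0.16158607 0.16342947 0.16403983]
top of bar [ 0.54459418 -0.039532    0.16307074] [ 0.54409253 -0.03968155  0.16148409]
top _W 120 [80.52810952 86.13321932 93.64790822] [0.16129279 0.16547462]
lid slope [-3.17336961e-02  1.62146219e+02] -1.8175968941750538 120.17735643360236 260.50596751120264
top 13 120 [79.11353538 86.15152327 93.98104173] [0.16078059 0.1656242 ]
lid slope [-3.35314710e-02  1.62415119e+02] -1.9204922113474534 120.06928169080282 261.8735985966944
scene _W 162 [81.12397276 90.18227376 94.85015058] [0.16016789 0.16277658]
lid slope [-4.51313615e-02  1.63672740e+02] -2.584083034582567 120.08407739206723 266.168391484947
scene 13 161 [81.30553611 90.29508294 95.02222482] [0.16009759 0.16253416]
lid slope [-4.47231342e-02  1.63594344e+02] -2.5607404502747255 120.0400141773124 265.8988761642808
```

send_rows([
  [[0.007,0.035,0],0],
  [[0.014,0.07,0],0],
  [[0.021,0.105,0],0],
  [[0.028,0.14,-0.01],0],
  [[0.028,0.14,-0.03],0],
  [[0.028,0.14,-0.045],0],
  [[0.028,0.14,-0.045],0],
  [[0.028,0.14,-0.045],0],
], jaw=0.33)

```text
t: 36.22
eef_pos: [0.5429, -0.018, 0.2685]
tcp_rot: [0.516, -0.485, 0.483, -0.515]
ft_force: [0.9, 0.3, -0.6]
width: 0.0286
```

```bash
python3 - <<'E'
from m import *
s=read_state();print(s['t'],s['eef_pos'],s['ft_force'],s['width'],s['qpos'].round(2))
c=camera('wrist');W=cloud(c);save('w14',c['frame'],1.4)
yaw=np.deg2rad(4);xs=np.array([np.cos(yaw),np.sin(yaw)]);ys=np.array([-xs[1],xs[0]])
P=W.reshape(-1,3);P=P[np.isfinite(P[:,0])];Q=P[:,:2]-[.4555,-.0245];a=Q@xs*1000;b=Q@ys*1000;Z=P[:,2]
m=(Z>.145)&(Z<.18)&(a>60)&(a<108)&(abs(b)<75);print(np.percentile(a[m],[1,5,50,95]),b[m].min(),b[m].max(),np.percentile(Z[m],[5,50,98]))
print((s['eef_pos'][:2]-[.4555,-.0245])@np.c_[xs,ys])
E
```

```text
36.2167 [ 0.5428614  -0.01797998  0.26845455] [ 0.86810505  0.34719929 -0.58095162] 0.02855457343677913 [ 0.54  0.37 -0.74  1.84  0.28  1.04 -0.25]
[ 82.35196077  83.12527288  89.31221784 102.69806036] -61.323800973004246 70.54094666574923 [0.15798853 0.16150517 0.16355439]
[0.0876034  0.00041011]
```

View pics/w14.png

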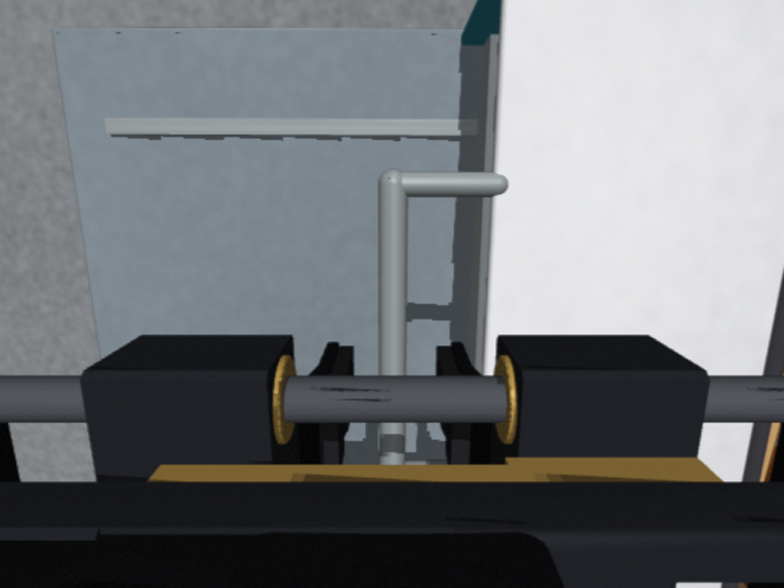

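Bar vertical at u≈393, centred between the fingers. I'll descend and close.

send_rows([
  [[0,0,-0.01],0],
  [[0,0,-0.02],0],
  [[0,0,-0.03],0],
  [[0,0,-0.04],0],
  [[0,0,-0.05],0],
  [[0,0,-0.056],0],
  [[0,0,-0.06],0],
  [[0,0,-0.06],0],
])

```text
t: 36.93
eef_pos: [0.5425, -0.0174, 0.208]
tcp_rot: [0.516, -0.484, 0.483, -0.515]
ft_force: [-1.0, 0.7, 0.5]
width: 0.0289
```

send_rows([
  [[0,0,0],0],
  [[0,0,0],0],
  [[0,0,0],0],
  [[0,0,0],0],
  [[0,0,0],0],
  [[0,0,0],0],
  [[0,0,0],0],
  [[0,0,0],0],
], jaw=0, newtons=50)

```text
t: 37.6
eef_pos: [0.5418, -0.0174, 0.209]
tcp_rot: [0.517, -0.484, 0.483, -0.515]
ft_force: [-4.8, -0.5, 3.7]
width: 0.0106
```

```bash
python3 - <<'E'
import numpy as np
t0=3.7
for t in [5,8,11,14,17,20,22.5,25,28,31,34,37,40,42,44,45,46]:
    a,b=np.deg2rad([t0,t]);d=.17*(np.cos(a)-np.cos(b));print(t,round(d*.9976,4),round(d*.07,4),round(.17*(np.sin(b)-np.sin(a)),4))
E
```

```text
5 0.0003 0.0 0.0038
8 0.0013 0.0001 0.0127
11 0.0028 0.0002 0.0215
14 0.0047 0.0003 0.0302
17 0.0071 0.0005 0.0387
20 0.0099 0.0007 0.0472
22.5 0.0126 0.0009 0.0541
25 0.0155 0.0011 0.0609
28 0.0195 0.0014 0.0688
31 0.0239 0.0017 0.0766
34 0.0286 0.002 0.0841
37 0.0338 0.0024 0.0913
40 0.0393 0.0028 0.0983
42 0.0432 0.003 0.1028
44 0.0472 0.0033 0.1071
45 0.0493 0.0035 0.1092
46 0.0514 0.0036 0.1113
```

Gripped. Lifting along the arc.

send_rows([
  [[0.0003,0,0.004],0],
  [[0.0008,0,0.008],0],
  [[0.0013,0,0.0127],0],
  [[0.002,0,0.017],0],
  [[0.0028,0,0.0215],0],
  [[0.0037,0,0.026],0],
  [[0.0047,0,0.0302],0],
  [[0.0047,0,0.0302],0],
])

```text
t: 38.27
eef_pos: [0.5462, -0.0172, 0.2396]
tcp_rot: [0.517, -0.485, 0.483, -0.515]
ft_force: [-8.0, 0.5, -1.7]
width: 0.0105
```

```bash
python3 - <<'E'
from m import *
s=read_state();print(s['t'],s['eef_pos'],s['ft_force'],s['moment'],s['width'])
c=camera('scene');save('s15',c['frame'],3,(130,120,390,310))
E
```

```text
38.2667 [ 0.54616832 -0.01718819  0.23963861] [-8.02493074  0.45438502 -1.65976877] [ 0.17332611  1.89811808 -0.08446294] 0.010535893150972154
```

View pics/s15.png

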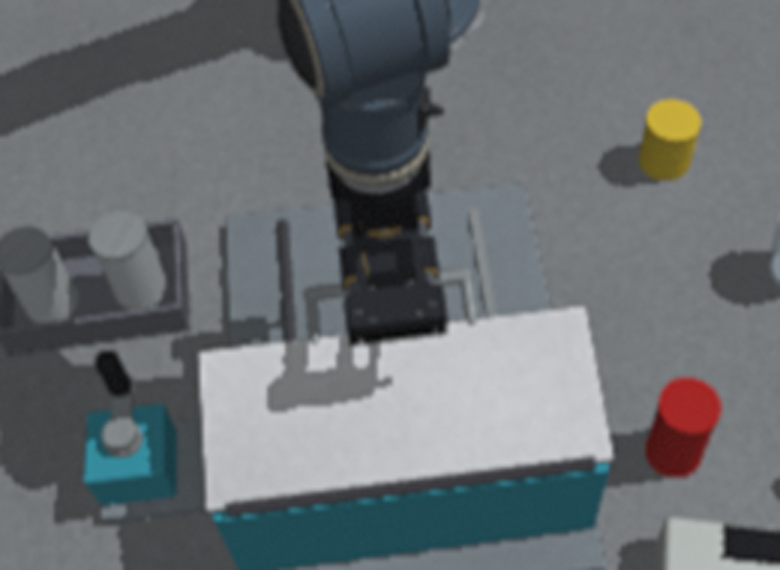

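send_rows([
  [[0.0024,0.0002,0.0085],0],
  [[0.0052,0.0004,0.017],0],
  [[0.0079,0.0006,0.0239],0],
  [[0.0108,0.0008,0.0307],0],
  [[0.0148,0.0011,0.0386],0],
  [[0.0192,0.0014,0.0464],0],
  [[0.0239,0.0017,0.0539],0],
  [[0.0239,0.0017,0.0539],0],
])

```text
t: 38.98
eef_pos: [0.569, -0.0158, 0.2944]
tcp_rot: [0.518, -0.485, 0.482, -0.513]
ft_force: [-14.4, -0.8, 5.4]
width: 0.0105
```

send_rows([
  [[0.0025,0.0002,0.0037],0],
  [[0.0052,0.0004,0.0072],0],
  [[0.0079,0.0006,0.0107],0],
  [[0.0107,0.0008,0.0142],0],
  [[0.0146,0.001,0.0187],0],
  [[0.0186,0.0013,0.023],0],
  [[0.0207,0.0015,0.0251],0],
  [[0.0207,0.0015,0.0251],0],
])

```text
t: 39.65
eef_pos: [0.5882, -0.0145, 0.3195]
tcp_rot: [0.519, -0.486, 0.482, -0.512]
ft_force: [-18.7, -1.0, 7.8]
width: 0.0106
```

```bash
python3 - <<'E'
from m import *
s=read_state();print(s['t'],s['eef_pos'],s['ft_force'],s['moment'],s['width'])
yaw=np.deg2rad(4);xs=np.array([np.cos(yaw),np.sin(yaw)]);ys=np.array([-xs[1],xs[0]])
for n in ['scene','top']:
    c=camera(n);save(n+'16',c['frame'],1.4);P=cloud(c).reshape(-1,3);P=P[np.isfinite(P[:,0])];Q=P[:,:2]-[.4555,-.0245];a=Q@xs*1000;b=Q@ys*1000;Z=P[:,2]
    m=(b>60)&(b<150)&(a>150)&(a<255)&(Z>.155)&(Z<.28);pf=np.polyfit(a[m],Z[m]*1000,1);print(n,m.sum(),pf,np.rad2deg(np.arctan(pf[0])),np.std(Z[m]*1000-np.polyval(pf,a[m])))
E
```

```text
39.65 [ 0.58824412 -0.01451643  0.31953511] [-18.65740671  -1.02976126   7.78507544] [-0.40957431  4.30105225 -0.10840832] 0.010559543888552908
scene 1954 [ -0.8948508  386.38492685] -41.823795827843924 2.0571460072588366
top 607 [ -0.8923338  385.56300249] -41.74361084977526 2.3065154302730377
```

View pics/scene16.png

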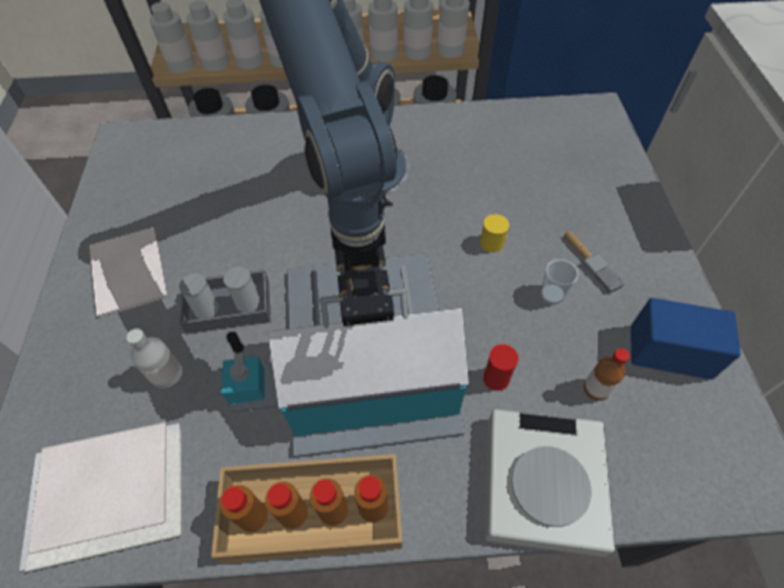

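send_rows([
  [[0.0005,0,0.0015],0],
  [[0.001,0,0.003],0],
  [[0.0015,0,0.0045],0],
  [[0.002,0,0.006],0],
  [[0.003,0,0.0075],0],
  [[0.003,0,0.0075],0],
  [[0.003,0,0.0075],0],
  [[0.003,0,0.0075],0],
])

```text
t: 40.42
eef_pos: [0.5939, -0.0144, 0.3262]
tcp_rot: [0.517, -0.485, 0.483, -0.514]
ft_force: [-6.4, 0.5, -2.3]
width: 0.0108
```

```bash
cat > lid.py <<'E'
from m import *
def lid(tag):
    s=read_state();print(s['t'],s['eef_pos'],s['ft_force'],s['width'])
    yaw=np.deg2rad(4);xs=np.array([np.cos(yaw),np.sin(yaw)]);ys=np.array([-xs[1],xs[0]])
    for n in ['scene','top']:
        c=camera(n);save(n+tag,c['frame'],1.4);P=cloud(c).reshape(-1,3);P=P[np.isfinite(P[:,0])];Q=P[:,:2]-[.4555,-.0245];a=Q@xs*1000;b=Q@ys*1000;Z=P[:,2]
        m=(b>60)&(b<150)&(a>150)&(a<255)&(Z>.155)&(Z<.29)
        pf=np.polyfit(a[m],Z[m]*1000,1)
        for _ in range(3):
            r=Z*1000-np.polyval(pf,a);mm=m&(abs(r)<4);pf=np.polyfit(a[mm],Z[mm]*1000,1)
        print(n,mm.sum(),pf,np.rad2deg(np.arctan(-pf[0])))
E
python3 -c "from lid import *;lid('17')"
```

```text
40.4167 [ 0.59385355 -0.01436045  0.32617909] [-6.39122081  0.48155846 -2.2788815 ] 0.010771720382631288
scene 1810 [ -0.99751862 412.97080066] 44.928825305678096
top 517 [ -0.9876033  410.85549109] 44.64265038315708
```

Lid at ~45°. I'll release and go straight up.

send_rows([
  [[0,0,0],0],
  [[0,0,0],0],
  [[0,0,0],0],
  [[0,0,0],0],
  [[0,0,0.01],0],
  [[0,0,0.03],0],
  [[0,0,0.06],0],
  [[0,0,0.09],0],
], jaw=0.35)

```text
t: 41.18
eef_pos: [0.5955, -0.0142, 0.4178]
tcp_rot: [-0.515, 0.483, -0.484, 0.516]
ft_force: [0.2, -0.7, 0.4]
width: 0.0304
```

send_rows([
  [[-0.03,-0.02,0.02],0],
  [[-0.06,-0.05,0.02],0],
  [[-0.09,-0.08,0.02],0],
  [[-0.1,-0.12,0.02],0],
  [[-0.1,-0.16,0.02],0],
  [[-0.1,-0.2,0.02],0],
  [[-0.1,-0.2,0.02],0],
  [[-0.1,-0.2,0.02],0],
])

```text
t: 41.85
eef_pos: [0.4952, -0.2172, 0.4367]
tcp_rot: [-0.514, 0.485, -0.486, 0.515]
ft_force: [0.4, 1.9, 0.5]
width: 0.0302
```

```bash
python3 -c "
from lid import *;lid('18')
c=camera('scene');W=cloud(c)
print('jars',disk(W,.6275,.0955,.085,.11,.03),disk(W,.638,-.048,.085,.11,.03))
save('s18c',c['frame'],3,(130,170,390,330))"
```

```text
41.85 [ 0.49519054 -0.21724124  0.43665755] [0.35096701 1.92678502 0.52784824] 0.03022222633003482
scene 1823 [ -0.99457707 412.48208718] 44.844222499625396
top 518 [ -0.98734174 410.4707581 ] 44.63506260250628
jars None None
```

View pics/scene18.png

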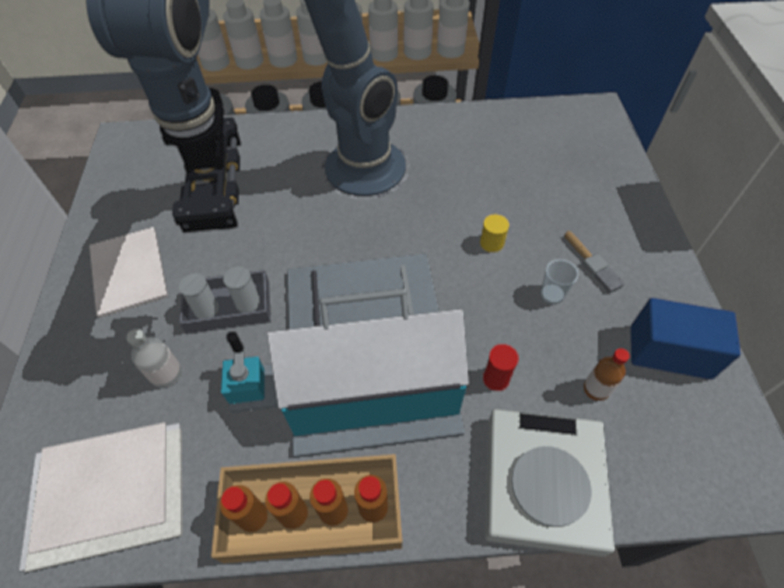

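View pics/top18.png

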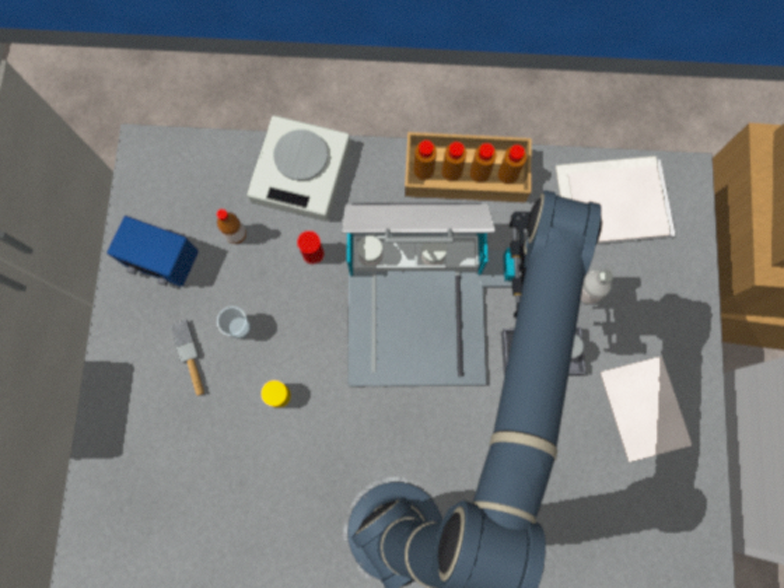

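```bash
python3 -c "
from m import *
c=camera('top');save('t19',c['frame'],6,(240,140,355,205))
W=cloud(c);
print(disk(W,.6275,.0955,.085,.105,.035),disk(W,.638,-.048,.085,.105,.035))"
```

```text
(array([0.6237, 0.0892, 0.095 ]), (0.6244, 0.0896, 0.0297), np.float64(0.0951), 249) (array([ 0.626 , -0.055 ,  0.0957]), (0.6296, -0.0574, 0.0281), np.float64(0.0959), 169)
```

View pics/t19.png

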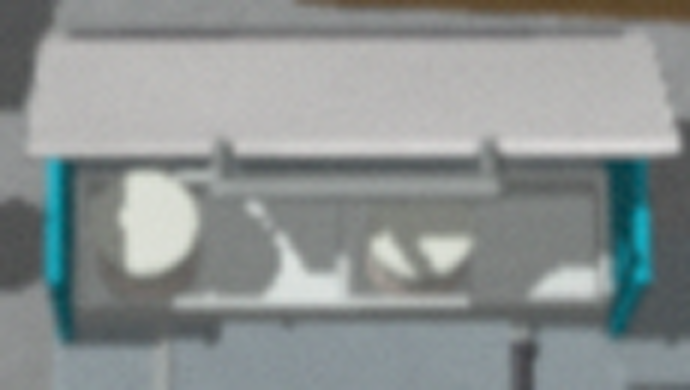

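Both jars stand upright, tops at z≈0.095, in separate compartments under the open lid. Both cans are upright in the crate, and the arm is clear of everything.

```bash
python3 -c "
from bench import hand_in;print(hand_in())"
```

```text
the job is handed in; nothing more can be done
None
```

The job is done and handed in at about 42 s of the 208 s allowed. No check failed outright.

**What I did**
1. Stood both old cans upright in the grey crate.
2. Stood both white jars upright in their own trough compartments, at +108 and −36 mm, with the trough still at its loading place. Only two white jars were present.
3. Turned the crank clockwise three full turns until it met its stop.
4. Raised the mirror lid, let go and moved the arm clear.

**What the last checks showed**
- **Jars:** both lids are level in the bay at z ≈ 0.095–0.096 m. That fits a 70 mm jar on the trough floor.
- **Trough:** its near wall sits at about 143.5 mm along the feed, against 142–146 mm expected when fully home. The crank knob is back at its start position within 1 mm.
- **Lid:** it reads 44.8° from the scene camera and 44.6° from the top camera after release, and it stayed there. My first lift stopped about 3° short, so I nudged it up.
- **Cans:** both stand upright in the crate in the last scene picture.
- **Bystanders:** I did not touch the beaker, bottles, brush or the red and yellow look-alikes.

The cameras disagreed by about 2–5 mm in position. I placed the jars by the wrist camera, which agreed with where the fingers closed.

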